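Clear the broken pieces from under the feed roller

TASK

A tube rack has broken up under the feed roller of the sample-rack feeder: flip the roller's cam lever fully open, draw the axle forward and lower it out of the hanger slots, and lay the roller in the white cradle with both axle ends in the notches. Only then wipe every broken piece off the deck into the red catch tray with the scraper, never touching the pieces with the gripper. When the deck is clear, hang the roller back in its slots, fully home at the back, flip the lever fully shut, and have the scraper standing on its black mat again; leave the bottle, jar and mouse where they are.

Things in the scene. Friction and masses are not known exactly. Their poses are not given: they have to be found in the camera images.
- feeder: Fixed sample-rack feeder. Origin on the bench below the deck; x away from the robot along the lane, y left, z up. Figures of its parts are in this frame, mm. Steel deck: top z 60, x -100 (open front edge) to 115. Rails to z 80 leave a lane y -72 to 72; rear lip at x 109 to z 80. Grey drive box on the right, 50 high. Two white hanger plates, 8 thick, centred at y 82 and -82, carry the roller.
- seat (a point): Where the axle's middle sits at first, at feeder x 30, y 0, z 160 mm. Each hanger has a slot: a level part z 154 to 176 from x 44 (closed rear end) to x -16; its floor, a ledge 14 thick, ends at x 10. The axle rests on the ledge and stays there by itself, also with the lever open. Hangers: rear posts x 44 to 75, top z 190, lever lug to z 212.
- mouth (a point): Where the slots open downwards, at feeder x -3, y 0, z 160 mm: between the ledge's end (x 10) and a front tooth (x -28 to -16, down to z 140). Way out for the axle: forward from the seat to here, straight down until its middle is at about z 105, then forward under the teeth, clear of rails and pieces; back in the reverse way.
- tray (a point): Middle of the floor of the red catch tray fixed below the deck's open front edge, at feeder x -162, y 0, z 5 mm; tray 120 (x) x 180 (y) outside, walls 45 high, 5 thick. A piece pushed over the edge falls in.
- lever (a joint): Cam lever outside the left hanger; hinge along the feeder's y at feeder x 10, z 198 mm. 0 = shut (handle leans 50 degrees towards the robot, its steel tongue blocks the axle end), grows as the handle swings up and away from the robot to 1.75 rad = fully open (leans 50 degrees away, tongue clear). Friction holds it where it is left; about 4 N at the handle moves it.
- lever_grip (a point): Middle of the free part of the lever's handle: a round black bar, 14 mm diameter, along the feeder's y, free from 98 to 148 mm left of the feeder's middle (this point at 125), 90 mm from the hinge axis.
- roller: Feed roller, 0.4 kg: black rubber sleeve, 44 mm diameter and 130 mm long, on a steel axle with square ends, 12 x 12 mm, total length 202 mm. Origin in its middle on the axis; its y runs along the axle, its z points up while it hangs.
- cradle: Low white roller cradle, fixed. Origin in the middle of its underside, its y along the direction in which the roller's axle must lie. Two uprights, 14 mm thick, centred at y +-80 mm, each with a notch open upwards: notch 28 mm wide (x -14 to 14), floor at z 40, horns to z 70. A roller lying in it has its axis at x 0, z 46 mm, its square axle ends in the notches and 8 mm of play along y.
- mat: Thin black rubber mat, fixed, 130 (x) x 190 (y) x 4 mm; origin in the middle of its underside. The scraper's place.
- scraper: Scraper, 0.3 kg: white block 40 (x) x 114 (y) x 26 mm high with an upright wooden grip in its middle, 24 (x) x 36 (y) mm, from z 26 to z 106. Origin in the middle of its underside, z up. Both long sides are alike.
- bottle: Bystander: white bottle, 60 mm diameter, 130 mm high; origin in the middle of its underside.
- jar: Bystander: glass jar, 70 mm diameter, 80 mm high; origin in the middle of its underside.
- mouse: Bystander: black computer mouse, 105 x 60 x 29 mm; origin in the middle of its underside.
- chip0: Loose broken-off piece of a grey plastic tube rack, flat, 30 x 27 x 10 mm, 15 g, at first lying on the feeder's deck under and in front of the roller; origin in the middle of its underside. Three to six of the six pieces are there.
- chip1: Loose broken-off piece of a grey plastic tube rack, flat, 30 x 27 x 10 mm, 15 g, at first lying on the feeder's deck under and in front of the roller; origin in the middle of its underside. Three to six of the six pieces are there.
- chip2: Loose broken-off piece of a grey plastic tube rack, flat, 30 x 27 x 10 mm, 15 g, at first lying on the feeder's deck under and in front of the roller; origin in the middle of its underside. Three to six of the six pieces are there.
- chip3: Loose broken-off piece of a grey plastic tube rack, flat, 30 x 27 x 10 mm, 15 g, at first lying on the feeder's deck under and in front of the roller; origin in the middle of its underside. Three to six of the six pieces are there.
- chip4: Loose broken-off piece of a grey plastic tube rack, flat, 30 x 27 x 10 mm, 15 g, at first lying on the feeder's deck under and in front of the roller; origin in the middle of its underside. Three to six of the six pieces are there.
- chip5: Loose broken-off piece of a grey plastic tube rack, flat, 30 x 27 x 10 mm, 15 g, at first lying on the feeder's deck under and in front of the roller; origin in the middle of its underside. Three to six of the six pieces are there.

How it is judged:
By the outcome, as a careful person would: the job done as asked, in the order asked, and still so for the second after the job is handed in, with the robot touching nothing.
Of chip0, chip1, chip2, chip3, chip4, chip5 only 3 to 6 are there at a start; the rules pass over those that are not, and their reading is None.
At some moment in a run one of scraper, chip0, chip1, chip2, chip3, chip4, chip5 may be knocked a few centimetres aside while the robot is not near it.
It also fails if it takes over 208 s, if anything falls off the work surface, if the arm or the gripper's body presses on something with over 40 N, if the wrist force passes 120 N, or if a joint passes its speed limit or range.

ROBOT

A 6-joint arm with a two-finger parallel gripper is mounted at the origin on the work surface. World frame = base frame: x ahead of the robot, y to its left, z up, the work surface at z = 0. Lengths are in m, angles in degrees, forces in N, time in s.
With the tool pointing down it reaches from about 0.35 to 0.875 m from the base axis. Payload 4.2 kg.
Tool frame: the origin (TCP) lies at the very end of the fingers, on their centre line; the grasp point (between the pads) lies 19 mm behind it; z points along the fingers, y is the line along which they close (so a half turn about z gives the same grasp; the last joint's range is limited). The gripper opens to 87 mm and grips with 3 to 60 N. Pads are 19 mm wide; open, the fingers measure 117 mm over their backs; the gripper's body (75 mm by 190 mm) begins 51 mm behind the grasp point.
Start: joints at [-62.132, 22.042, 0.453, 0, -68.411, -14.817], TCP at [0.141, -0.609, 0.185] pointing down, gripper open.
Joint ranges: [-179.83, 179.83], [-69.29, 118.12], [-61.27, 80.66], [-181.25, 117.63], [-171.15, -9.14], [-177.46, 177.46]. Speed limits (degrees/s): [159.86, 159.86, 180, 180, 180, 180].

INTERFACE

Orientations are given as a 3x3 rotation matrix whose columns are the frame's x, y, z axes.
In Python, from station import monitor, cams, ticket gives the robot as it stands.
- The arm moves only by the tool drive_tool, never from a script. Its argument "moves" is a list of rows, each an object with "delta_pos": the shift along the tool's x, y, z in mm, a list of three; "turn": the turn about the tool's z in rad; "claw": the opening, from 0 (shut) to 1 (fully open). A call has 1 to 12 rows; each row shifts and turns the commanded pose from where the row before left it, along the tool's axes as they then stand; what a row does not reach is not made up. A row lasts 1/8 s, in which the tool goes at most 62.5 mm and 10.7 degrees, less where a joint would pass 70% of its speed; a pose out of reach is approached as far as the arm can. A call is refused whole if a number of a shift passes 62.5 or a number of a turn 0.188, either way. A call with a gripper value outside its range is refused whole. The fingers move at their own pace and stop on an object; the grip force is fixed at half the most. Time passes only in rows, so rows that do not move let the fingers close. It gives the time, the measured TCP pose, the force, the opening and the grip force at its end, in the units of the state.
- monitor.sense(): the state, without advancing time (a new reading comes with each control period).
- cams.capture(name): name is "scene" or "top"; returns a dict with "color" (384x512x3 uint8, red, green, blue), "range_z" (384x512 float32, m along the optical axis (not along the pixel's ray), 0 where there is no reading), "vertical_fov" (degrees; the focal length in pixels is half the picture's height over the tangent of half this angle, whatever the lens; pixels are square), "cx", "cy" (the principal point, pixels), "dist" ([k1, k2, p1, p2, k3] as OpenCV has them; the pictures are not rectified), "extrinsics" (4x4, takes a point from camera to world coordinates). Camera axes: x right, y down, z forward; pixel columns grow to the right and rows downward; lengths in m; the calibration is good to about 2 mm. A picture is of the moment at which its call begins.
- ticket.finish_job(): hands the job in; it is judged then, once.
The state is a dict: "time_s": time; "joints": joint angles; "joint_velocities": joint speeds; "effort": joint torques, N m; "tcp_pos": TCP position; "ee_rot": TCP orientation; "wrist_force": force on the tool from outside, world axes, zero at the start; "moment": the same for the moment, N m; "gripper_width": opening from 0.0 (shut) to 1.0 (fully open); "gripper_force": force on a finger pad.
Only numpy, scipy, OpenCV 4.12 (cv2) and the standard library are available. Lean on these libraries where they do the work, as an engineer would, in place of code of your own. Each camera call takes 0.05 s, during which the arm holds its last target. There are 200 camera calls.

## Working session

There is one attempt and no reset: what is moved stays moved. The work goes in short steps, Python scripts to look and compute and a tool call to move; the robot and the scene stay as the last step left them, time stands still between calls to the robot, and variables do not carry over. Pictures are saved under pics/ and viewed, at most 14 in all, crops included, and the job is handed in when it is done.

Besides the shell and the picture viewer there is one more tool, called after "Call:" as a command line: name --argument value ..., lists and objects as JSON in quotes. drive_tool: Moves the arm, as the interface text tells. Its arguments: {"type":"object","properties":{"moves":{"type":"array","items":{"type":"object","properties":{"delta_pos":{"type":"array","items":{"type":"number"}},"turn":{"type":"number"},"claw":{"type":"number"}}}}},"required":["moves"]}

```bash
mkdir -p pics; cat > h.py <<'E'
import numpy as np, cv2, sys
from station import monitor, cams, ticket
def cap(n):
    c=cams.capture(n); h,w=c['color'].shape[:2]
    f=h/2/np.tan(np.radians(c['vertical_fov'])/2)
    c['K']=np.array([[f,0,c['cx']],[0,f,c['cy']],[0,0,1.]]); c['d']=np.array(c['dist'],float); c['E']=np.array(c['extrinsics'])
    return c
def cloud(c):
    h,w=c['range_z'].shape
    g=np.stack(np.meshgrid(np.arange(w),np.arange(h)),-1).reshape(-1,1,2).astype(np.float64)
    u=cv2.undistortPoints(g,c['K'],c['d']).reshape(h,w,2)
    z=c['range_z'][...,None]
    P=np.concatenate([u*z,z],-1)@c['E'][:3,:3].T+c['E'][:3,3]
    P[c['range_z']<=0]=np.nan
    return P
def save(c,n,s=1.5,box=None):
    im=c['color'][...,::-1]
    if box: im=im[box[1]:box[3],box[0]:box[2]]
    cv2.imwrite('pics/'+n,cv2.resize(im,None,fx=s,fy=s,interpolation=cv2.INTER_CUBIC))
E
python3 - <<'E'
from h import *
for n in('scene','top'):
    c=cap(n); save(c,n+'0.png'); np.savez(n+'0.npz',P=cloud(c),col=c['color'],E=c['E'])
    print(n,c['vertical_fov'],c['dist'],c['E'].round(3))
print(monitor.sense())
E
```

```text
scene 48.41237364487096 [-0.11854015  0.          0.          0.          0.        ] [[ 7.900e-01  3.590e-01 -4.970e-01  1.127e+00]
 [ 6.130e-01 -4.640e-01  6.390e-01 -6.460e-01]
 [-1.000e-03 -8.100e-01 -5.870e-01  8.420e-01]
 [ 0.000e+00  0.000e+00  0.000e+00  1.000e+00]]
top 46.46289004108341 [0.03538343 0.         0.         0.         0.        ] [[ 0.011 -0.991  0.135  0.398]
 [-1.    -0.009  0.014  0.047]
 [-0.013 -0.135 -0.991  1.273]
 [ 0.     0.     0.     1.   ]]
{'time_s': 0.1, 'joints': array([-6.21305940e+01,  2.20853688e+01,  3.88809355e-01, -2.32304566e-02,
       -6.84114711e+01, -1.48152595e+01]), 'joint_velocities': array([ 0.05115774, -0.14437363,  0.23857752,  0.21148651,  0.04025136,
        0.07624974]), 'effort': array([-3.48111735e-04, -3.91688919e+01,  1.87936395e+01,  4.23192635e+00,
        1.34857156e-02, -7.19247237e-05]), 'tcp_pos': array([ 0.14102539, -0.60826637,  0.18399307]), 'ee_rot': array([[-9.74190776e-01, -2.25725568e-01, -5.48094153e-04],
       [-2.25726203e-01,  9.74189040e-01,  1.84301001e-03],
       [ 1.17932835e-04,  1.91916256e-03, -9.99998151e-01]]), 'wrist_force': array([ 0.46487758, -0.03905276, -0.43989038]), 'moment': array([ 0.00491162, -0.0008027 , -0.03039483]), 'gripper_force': 0.0, 'gripper_width': 0.9994236710347444}
```

```bash
ls
```

```text
h.py
pics
scene0.npz
top0.npz
```

View pics/scene0.png

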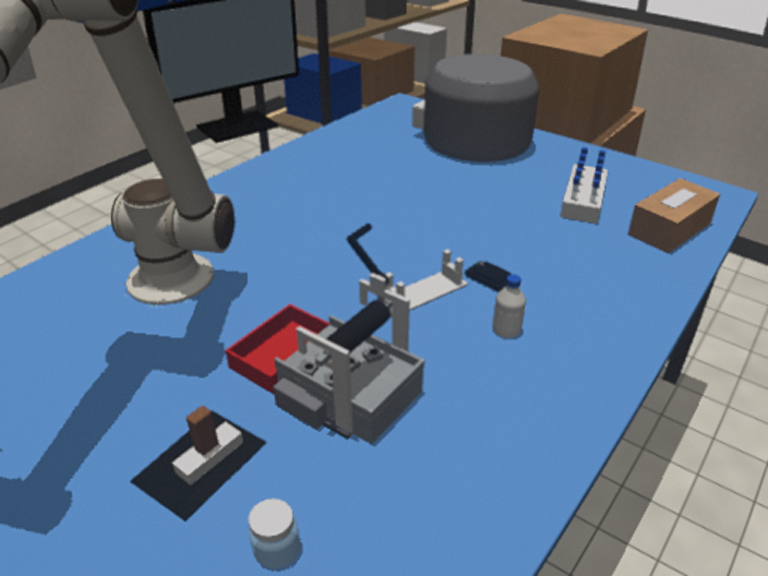

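View pics/top0.png

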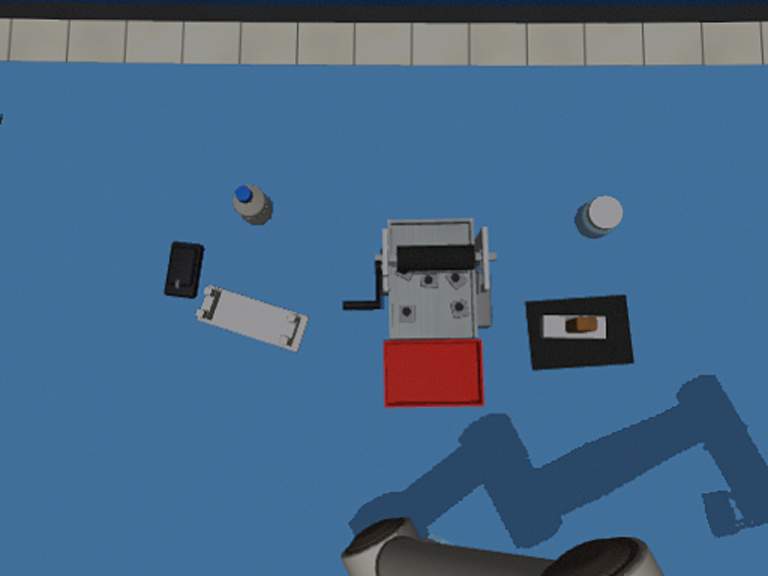

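The scene view shows the feeder at its centre (340,370), the lever handle up-left (360,240), the cradle behind it (430,285), the mat and scraper at lower left (200,450) and the tray in red. In the top view the feeder is at (430,280), the tray at (433,372), the handle at (362,305), the cradle at (252,318), the scraper at (575,327), and about five chips lie around (405–460, 270–312).

```bash
cat >> h.py <<'E'
def ray(c,px,z):
    """pixels (n,2) -> world points on the plane at height z"""
    u=cv2.undistortPoints(np.asarray(px,float).reshape(-1,1,2),c['K'],c['d']).reshape(-1,2)
    d=np.c_[u,np.ones(len(u))]@c['E'][:3,:3].T; o=c['E'][:3,3]
    return o+d*((z-o[2])/d[:,2])[:,None]
def rect(p):
    (x,y),(w,h),a=cv2.minAreaRect((p[:,:2]*1000).astype(np.float32)); return [round(v,1) for v in(x,y,w,h,a)]
def mrect(c,m,z):
    cs=cv2.findContours(m.astype(np.uint8),cv2.RETR_EXTERNAL,cv2.CHAIN_APPROX_NONE)[0]
    k=max(cs,key=cv2.contourArea); return rect(ray(c,k.reshape(-1,2),z))
E
python3 - <<'E'
from h import *
c=cap('top');P=cloud(c);im=c['color'].astype(int);z=P[...,2]*1000
H=cv2.cvtColor(c['color'],cv2.COLOR_RGB2HSV).astype(int)
yy,xx=np.mgrid[:384,:512]
def box(x0,y0,x1,y1): return (xx>x0/1.5)&(xx<x1/1.5)&(yy>y0/1.5)&(yy<y1/1.5)
red=(im[...,0]>100)&(im[...,1]<70)
print('tray',mrect(c,red,.045), 'z',np.nanpercentile(z[red],[2,50,98]).round(1))
w=(H[...,1]<60)&(H[...,2]>110)
cr=w&box(190,280,315,360)
print('cradle',mrect(c,cr,.012),'z',np.nanpercentile(z[cr],[5,50,95]).round(1))
for lo,hi in((55,80),):
    m=cr&(z>lo)&(z<hi); n,l,s,ce=cv2.connectedComponentsWithStats(m.astype(np.uint8))
    for i in range(1,n):
        if s[i,4]>3: print(' horn',s[i,4],np.nanmedian(P[l==i],0).round(4))
b=box(500,280,650,385); mat=b&(H[...,2]<60)
print('mat',mrect(c,mat|(b&(z>12)),.004))
sc=b&w; print('scraper',mrect(c,sc,.030),'z',np.nanpercentile(z[sc],[5,50,95]).round(1))
gr=b&(z>60); print('grip',gr.sum(),mrect(c,gr&(z>100),.110),np.nanmedian(z[gr]))
ht=(z>180)&(z<220)&box(370,200,510,330)
n,l,s,ce=cv2.connectedComponentsWithStats(ht.astype(np.uint8))
for i in range(1,n):
    if s[i,4]>8: print('hang',s[i,4],rect(P[l==i]),np.nanpercentile(z[l==i],[5,50,95]))
lv=box(330,260,385,320)&(H[...,2]<70)
n,l,s,ce=cv2.connectedComponentsWithStats(lv.astype(np.uint8))
for i in range(1,n):
    if s[i,4]>8: print('lever',s[i],np.nanpercentile(P[l==i],[3,50,97],axis=0).round(4).tolist())
ro=box(380,235,490,280)&(H[...,2]<60); print('roller',mrect(c,ro,.182),np.nanpercentile(z[ro],[5,50,95]))
dk=box(380,200,490,345)&(z>50)&(z<66); print('deck',rect(P[dk]),np.nanmedian(z[dk]))
np.save('top1.npy',P)
E
```

```text
tray [395.9, -25.5, 119.7, 178.5, 1.7] z [ 0.5  6.2 49.8]
cradle [494.8, 315.4, 205.5, 70.3, 72.7] z [ 2.5  7.4 68.8]
 horn 25 [0.5391 0.3836 0.0709]
 horn 24 [0.4983 0.3956 0.0705]
 horn 28 [0.4919 0.2306 0.0709]
 horn 26 [0.4515 0.244  0.0702]
mat [474.5, -300.8, 127.2, 187.6, 4.7]
scraper [483.0, -285.3, 112.4, 39.4, 89.0] z [25.2 30.4 34.3]
grip 175 [484.0, -283.4, 20.7, 36.5, 0.7] 108.9236066923438
hang 162 [583.0, -100.9, 101.9, 8.3, 1.6] [185.25186643 190.26417494 193.34015411]
hang 186 [578.7, 68.0, 102.2, 18.8, 1.9] [188.18592124 193.77453861 215.21881161]
hang 364 [587.5, -20.9, 30.2, 128.6, 0.8] [180.22886806 182.19644208 185.31239153]
lever [229 174  28  33 249] [[0.4916, 0.0681, -0.0], [0.5031, 0.0748, 0.2595], [0.5722, 0.1221, 0.2674]]
roller [584.5, -27.4, 53.3, 144.0, 8.0] [ 69.6807738  178.5575605  183.86247817]
deck [561.3, -37.8, 216.0, 179.7, 1.6] 60.43840254551147
```

```bash
cat >> h.py <<'E'
YAW=np.radians(1.65); O=np.array([557.6,-20.6,0]); 
RF=np.array([[np.cos(YAW),-np.sin(YAW),0],[np.sin(YAW),np.cos(YAW),0],[0,0,1]])
def F(p): return (np.asarray(p)-O)@RF      # world mm -> feeder mm
def W(f): return O+RF@np.asarray(f,float)
def go(*targets):
    """chain of world mm TCP targets -> deltas in present tool axes"""
    s=monitor.sense(); R=s['ee_rot']; p=s['tcp_pos']*1000
    psi=np.degrees(np.arctan2(R[1,1],R[0,1]))%360
    print('t',round(s['time_s'],2),'tcp',p.round(1),'F',F(p).round(1),'psi',psi.round(2),'tilt',R[:,2].round(4),'f',s['wrist_force'].round(1),'w',round(s['gripper_width'],3),'gf',round(s['gripper_force'],1))
    for t in targets:
        print(' ->',np.round(t,1),'d',((np.asarray(t)-p)@R).round(1)); p=np.asarray(t)
E
cat > c.py <<'E'
from h import *
E
python3 - <<'E'
from h import *
print(W([-58.9,125,241]),W([30,0,141]))
E
```

```text
[495.12517777 102.65220723 241.        ] [587.58756105 -19.73618143 141.        ]
```

Call:
drive_tool --moves '[{"delta_pos": [0,0,-20],"turn": -0.1717,"claw": 0.3},{"delta_pos": [0,0,-20],"turn": -0.1717,"claw": 0.3},{"delta_pos": [0,0,-20],"turn": -0.1717,"claw": 0.3},{"delta_pos": [0,0,-20],"turn": -0.1717,"claw": 0.3},{"delta_pos": [0,0,-20],"turn": -0.1717,"claw": 0.3},{"delta_pos": [0,0,-20],"turn": -0.1717,"claw": 0.3},{"delta_pos": [0,0,-20],"turn": -0.1717,"claw": 0.3},{"delta_pos": [0,0,-20],"turn": -0.1717,"claw": 0.3},{"delta_pos": [0,0,0],"claw": 0.3}]'

```text
invalid input
```

```bash
python3 - <<'E'
from h import *
go(W([-58.9,125,320]),W([-58.9,125,241]))
E
```

```text
t 0.15 tcp [ 141.1 -608.4  184.1] F [-433.3 -575.5  184.1] psi 103.05 tilt [-5.0e-04  1.6e-03 -1.0e+00] f [-0.1  0.2  0.1] w 1.0 gf 0.0
 -> [495.1 102.7 320. ] d [-505.4  612.9 -134.9]
 -> [495.1 102.7 241. ] d [-0.  -0.1 79. ]
```

Call:
drive_tool --moves '[{"delta_pos": [0,0,-20],"turn": -0.1717,"claw": 0.3},{"delta_pos": [0,0,-20],"turn": -0.1717,"claw": 0.3},{"delta_pos": [0,0,-20],"turn": -0.1717,"claw": 0.3},{"delta_pos": [0,0,-20],"turn": -0.1717,"claw": 0.3},{"delta_pos": [0,0,-20],"turn": -0.1717,"claw": 0.3},{"delta_pos": [0,0,-20],"turn": -0.1717,"claw": 0.3},{"delta_pos": [0,0,-20],"turn": -0.1717,"claw": 0.3},{"delta_pos": [0,0,-20],"turn": -0.1717,"claw": 0.3},{"delta_pos": [0,0,0],"turn": 0,"claw": 0.3}]'

```text
time_s: 1.27
tcp_pos: [0.1414, -0.6094, 0.3462]
ee_rot: [[0.029, -1.0, 0.001], [-1.0, -0.029, -0.003], [0.003, -0.001, -1.0]]
wrist_force: [0.2, -0.2, 0.6]
gripper_width: 0.298
gripper_force: 0.0
```

```bash
python3 - <<'E'
from h import *
go(W([-58.9,125,320]),W([-58.9,125,241]))
E
```

```text
t 1.27 tcp [ 141.4 -609.4  346.2] F [-433.  -576.5  346.2] psi 181.64 tilt [ 0.0012 -0.0028 -1.    ] f [ 0.2 -0.2  0.6] w 0.298 gf 0.0
 -> [495.1 102.7 320. ] d [-701.7 -373.9   24.7]
 -> [495.1 102.7 241. ] d [-0.2  0.1 79. ]
```

Call:
drive_tool --moves '[{"delta_pos": [-50,-27,0],"turn": 0,"claw": 0.3},{"delta_pos": [-50,-27,0],"turn": 0,"claw": 0.3},{"delta_pos": [-50,-27,0],"turn": 0,"claw": 0.3},{"delta_pos": [-50,-27,0],"turn": 0,"claw": 0.3},{"delta_pos": [-50,-27,0],"turn": 0,"claw": 0.3},{"delta_pos": [-50,-27,0],"turn": 0,"claw": 0.3},{"delta_pos": [-50,-27,0],"turn": 0,"claw": 0.3},{"delta_pos": [-50,-27,0],"turn": 0,"claw": 0.3},{"delta_pos": [-50,-27,0],"turn": 0,"claw": 0.3},{"delta_pos": [-50,-27,0],"turn": 0,"claw": 0.3},{"delta_pos": [-50,-27,0],"turn": 0,"claw": 0.3},{"delta_pos": [-50,-27,0],"turn": 0,"claw": 0.3}]'

```text
time_s: 2.78
tcp_pos: [0.4465, 0.0027, 0.3438]
ee_rot: [[0.028, -1.0, -0.001], [-1.0, -0.028, -0.0], [0.0, 0.001, -1.0]]
wrist_force: [0.9, -0.2, -0.1]
gripper_width: 0.3
gripper_force: 0.0
```

```bash
python3 - <<'E'
from h import *
go(W([-58.9,125,320]),W([-58.9,125,241]))
E
```

```text
t 2.77 tcp [446.5   2.7 343.8] F [-110.4   26.5  343.8] psi 181.59 tilt [-1.4e-03 -1.0e-04 -1.0e+00] f [ 0.9 -0.2 -0.1] w 0.3 gf 0.0
 -> [495.1 102.7 320. ] d [-98.6 -51.4  23.8]
 -> [495.1 102.7 241. ] d [-0.  -0.1 79. ]
```

Call:
drive_tool --moves '[{"delta_pos": [-50,-26,12],"turn": 0,"claw": 0.3},{"delta_pos": [-48.5,-25.5,12],"turn": 0,"claw": 0.3},{"delta_pos": [0,0,0],"turn": 0,"claw": 0.3},{"delta_pos": [0,0,20],"turn": 0,"claw": 0.3},{"delta_pos": [0,0,20],"turn": 0,"claw": 0.3},{"delta_pos": [0,0,20],"turn": 0,"claw": 0.3},{"delta_pos": [0,0,19],"turn": 0,"claw": 0.3},{"delta_pos": [0,0,0],"turn": 0,"claw": 0.3}]'

```text
time_s: 3.78
tcp_pos: [0.4936, 0.0996, 0.2403]
ee_rot: [[0.028, -1.0, -0.004], [-1.0, -0.028, -0.002], [0.002, 0.004, -1.0]]
wrist_force: [-0.3, 0.3, 0.3]
gripper_width: 0.298
gripper_force: 0.0
```

```bash
python3 - <<'E'
from h import *
go(W([-58.9,125,241]))
c=cap('scene'); save(c,'a.png',3,(190,120,330,260))
p=[W([10+90*np.sin(a),125,198+90*np.cos(a)-15]) for a in np.radians(np.linspace(-50,54,22))]
go(*p)
E
```

```text
t 3.77 tcp [493.6  99.6 240.3] F [-60.6 122.  240.3] psi 181.6 tilt [-0.0039 -0.0017 -1.    ] f [-0.3  0.3  0.3] w 0.298 gf 0.0
 -> [495.1 102.7 241. ] d [-3.  -1.7 -0.7]
t 3.83 tcp [494.5 100.  241.6] F [-59.6 122.3 241.6] psi 181.64 tilt [-1.2e-03 -9.0e-04 -1.0e+00] f [0.2 0.4 0.4] w 0.305 gf 0.0
 -> [495.1 102.7 240.9] d [-2.7 -0.6  0.8]
 -> [500.3 102.8 246.6] d [ 0.  -5.2 -5.7]
 -> [506.1 103.  251.8] d [ 0.  -5.7 -5.3]
 -> [512.2 103.1 256.6] d [ 0.  -6.2 -4.8]
 -> [518.8 103.3 260.8] d [ 0.  -6.5 -4.2]
 -> [525.6 103.5 264.4] d [ 0.  -6.9 -3.6]
 -> [532.8 103.7 267.4] d [ 0.  -7.2 -3. ]
 -> [540.2 104.  269.8] d [ 0.  -7.4 -2.4]
 -> [547.8 104.2 271.5] d [ 0.  -7.6 -1.7]
 -> [555.5 104.4 272.6] d [-0.  -7.7 -1.1]
 -> [563.2 104.6 273. ] d [-0.  -7.8 -0.4]
 -> [571.  104.8 272.7] d [-0.  -7.8  0.3]
 -> [578.7 105.1 271.8] d [-0.  -7.7  0.9]
 -> [586.3 105.3 270.2] d [-0.  -7.6  1.6]
 -> [593.8 105.5 267.9] d [-0.  -7.4  2.2]
 -> [601.  105.7 265. ] d [-0.  -7.2  2.9]
 -> [607.9 105.9 261.5] d [-0.  -6.9  3.5]
 -> [614.6 106.1 257.4] d [-0.  -6.6  4.1]
 -> [620.8 106.3 252.8] d [-0.  -6.2  4.6]
 -> [626.6 106.4 247.6] d [-0.  -5.8  5.2]
 -> [631.9 106.6 242. ] d [-0.  -5.4  5.6]
 -> [636.8 106.7 235.9] d [-0.  -4.8  6.1]
```

View pics/a.png

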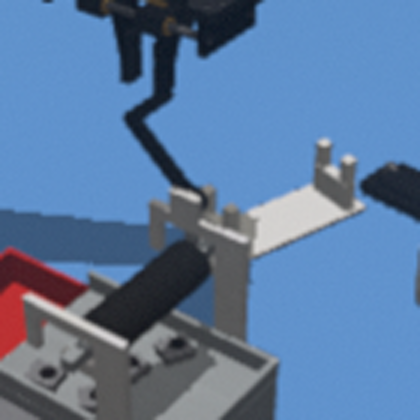

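The two fingers straddle the handle bar (crop ≈(150,90)) clear of the hanger. Now I'll swing it along the arc.

Call:
drive_tool --moves '[{"delta_pos": [-2,-11,-11],"turn": 0,"claw": 0.3},{"delta_pos": [0,-12,-9],"turn": 0,"claw": 0.3},{"delta_pos": [0,-13.5,-8],"turn": 0,"claw": 0.3},{"delta_pos": [0,-14.5,-5.5],"turn": 0,"claw": 0.3},{"delta_pos": [0,-15.3,-3],"turn": 0,"claw": 0.3},{"delta_pos": [0,-15.6,0],"turn": 0,"claw": 0.3},{"delta_pos": [0,-15.3,2.5],"turn": 0,"claw": 0.3},{"delta_pos": [0,-14.6,5],"turn": 0,"claw": 0.3},{"delta_pos": [0,-13.5,7.5],"turn": 0,"claw": 0.3},{"delta_pos": [0,-12,10],"turn": 0,"claw": 0.3},{"delta_pos": [0,-10,11],"turn": 0,"claw": 0.3},{"delta_pos": [0,0,0],"turn": 0,"claw": 0.3}]'

```text
time_s: 5.32
tcp_pos: [0.642, 0.1072, 0.2402]
ee_rot: [[0.03, -1.0, -0.004], [-1.0, -0.03, -0.001], [0.001, 0.004, -1.0]]
wrist_force: [-0.6, 0.3, 0.2]
gripper_width: 0.302
gripper_force: 0.0
```

Call:
drive_tool --moves '[{"delta_pos": [0,-3,0],"turn": 0,"claw": 0.3},{"delta_pos": [0,0,0],"turn": 0,"claw": 0.3}]'

```text
time_s: 5.58
tcp_pos: [0.6455, 0.1075, 0.2432]
ee_rot: [[0.031, -1.0, 0.001], [-1.0, -0.031, 0.0], [-0.0, -0.001, -1.0]]
wrist_force: [-0.6, 0.0, -0.2]
gripper_width: 0.301
gripper_force: 0.0
```

```bash
cat >> h.py <<'E'
def lever(n='scene'):
    # black handle: cloud points y 100..148, above z 215 in feeder frame, dark
    for k in ('scene','top'):
        c=cap(k);P=F(cloud(c)*1000);v=c['color'].max(-1)
        m=(P[...,1]>136)&(P[...,1]<150)&(P[...,2]>215)&(P[...,2]<300)&(abs(P[...,0]-10)<110)&(v<70)
        q=P[m]; print(k,m.sum(),np.nanmedian(q,0).round(1) if m.sum() else '')
E
python3 - <<'E'
from h import *
go(W([75,125,300])); lever()
E
```

```text
t 5.58 tcp [645.5 107.5 243.2] F [ 91.5 125.5 243.2] psi 181.76 tilt [ 1.2e-03  3.0e-04 -1.0e+00] f [-0.6  0.  -0.2] w 0.301 gf 0.0
 -> [629.  106.5 300. ] d [  0.5  16.5 -56.8]
scene 6 [-53.4 140.7 262.8]
top 20 [-58.  141.2 264.4]
```

```bash
python3 - <<'E'
from h import *
c=cap('top'); s=cap('scene')
a=cv2.resize(c['color'][130:250,200:340,::-1],None,fx=2.8,fy=2.8); b=cv2.resize(s['color'][110:260,180:330,::-1],None,fx=2.24,fy=2.24)
cv2.imwrite('pics/b.png',np.hstack([a,b]))
E
```

```text
(no output)
```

View pics/b.png

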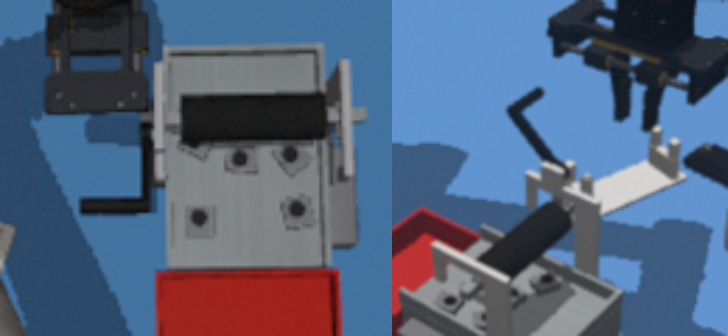

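The lever never moved: its handle is still at (110,205) in the left picture. The fingertips seem to have passed above the bar, so I'll check the tip height in the cloud.

```bash
python3 - <<'E'
from h import *
go()
for k in('scene','top'):
    P=F(cloud(cap(k))*1000)
    m=(abs(P[...,0]-91)<75)&(abs(P[...,1]-125)<30)&(P[...,2]>215)&(P[...,2]<420)
    q=P[m]; print(k,m.sum(),'lowest',np.percentile(q[:,2],[0,1,5,20,50]).round(0))
    low=q[q[:,2]<np.percentile(q[:,2],8)]
    print(np.percentile(low,[5,50,95],axis=0).round(0).tolist())
    for z in range(230,330,10):
        t=q[(q[:,2]>=z)&(q[:,2]<z+10)]
        if len(t): print(z,len(t),t.min(0).round(0),t.max(0).round(0))
print(monitor.sense()['joints'].round(2))
E
```

```text
t 5.78 tcp [645.2 107.5 243. ] F [ 91.3 125.5 243. ] psi 181.76 tilt [ 7.e-04  3.e-04 -1.e+00] f [-0.1 -0.8 -0.1] w 0.296 gf 0.0
scene 1442 lowest [280. 284. 294. 332. 389.]
[[73.0, 113.0, 281.0], [93.0, 118.0, 292.0], [115.0, 134.0, 301.0]]
280 48 [ 69. 113. 280.] [116. 137. 290.]
290 51 [ 72. 111. 290.] [116. 137. 300.]
300 50 [ 69. 113. 300.] [117. 135. 310.]
310 53 [ 69. 114. 310.] [119. 136. 320.]
320 72 [ 65. 111. 321.] [119. 137. 330.]
top 732 lowest [354. 356. 367. 373. 390.]
[[35.0, 97.0, 355.0], [46.0, 120.0, 366.0], [87.0, 155.0, 369.0]]
[ 23.6   23.21  10.49  -0.   -77.25 -21.84]
```

```bash
python3 - <<'E'
from h import *
P=F(cloud(cap('scene'))*1000)
m=(abs(P[...,0]-91)<130)&(abs(P[...,1]-125)<80)&(P[...,2]>215)&(P[...,2]<470)
q=P[m]
for z in range(270,470,10):
    t=q[(q[:,2]>=z)&(q[:,2]<z+10)]
    if len(t): print(z,len(t),np.percentile(t,2,axis=0).round(0),np.percentile(t,98,axis=0).round(0))
for n in('scene','top'):
  P=cloud(cap(n))*1000; f=F(P)
  m=(abs(f[...,0]-30)<10)&(abs(f[...,1])<50)&(f[...,2]>100); print(n,'roller top',np.nanpercentile(f[m][:,2],95))
  b=(P[...,0]>250)&(P[...,0]<350)&(abs(P[...,1]-150)<50); print(n,'bench',np.nanmedian(P[b][:,2]))
E
```

```text
270 2 [ 77. 121. 279.] [ 78. 127. 279.]
280 48 [ 71. 113. 280.] [115. 135. 290.]
290 52 [ 73. 113. 290.] [116. 136. 300.]
300 50 [ 69. 113. 300.] [116. 133. 310.]
310 55 [ 70. 113. 310.] [118. 135. 320.]
320 60 [ 66. 113. 320.] [119. 134. 329.]
330 50 [ 64. 112. 330.] [120. 134. 339.]
340 20 [ 32. 106. 342.] [159. 138. 349.]
350 174 [ 10.  85. 351.] [178. 155. 360.]
360 349 [ 11.  86. 360.] [178. 154. 369.]
370 278 [  7.  86. 370.] [184. 152. 380.]
380 297 [  5.  87. 380.] [187. 148. 390.]
390 693 [  0.  88. 390.] [186. 159. 399.]
400 150 [ 76.  97. 400.] [142. 143. 410.]
410 153 [ 76.  96. 410.] [142. 144. 420.]
420 153 [ 76. 100. 420.] [142. 144. 430.]
430 71 [ 84. 100. 430.] [142. 148. 440.]
440 173 [ 77.  86. 441.] [142. 153. 450.]
450 273 [ 66.  86. 450.] [141. 158. 460.]
460 170 [ 62.  89. 460.] [126. 145. 470.]
scene roller top 182.3262752685138
scene bench 0.1593205105007156
top roller top 185.3841631856888
top bench 696.2738141460281
```

Call:
drive_tool --moves '[{"delta_pos": [0,0,-20],"turn": 0,"claw": 1},{"delta_pos": [0,0,-20],"turn": 0,"claw": 1},{"delta_pos": [0,0,-20],"turn": 0,"claw": 1},{"delta_pos": [0,0,0],"turn": 0,"claw": 1},{"delta_pos": [0,0,0],"turn": 0,"claw": 1}]'

```text
time_s: 6.65
tcp_pos: [0.6448, 0.1075, 0.3013]
ee_rot: [[0.031, -1.0, -0.002], [-1.0, -0.031, -0.0], [-0.0, 0.002, -1.0]]
wrist_force: [0.2, -0.1, -0.1]
gripper_width: 0.786
gripper_force: 0.0
```

```bash
python3 - <<'E'
from h import *
go()
P=F(cloud(cap('scene'))*1000)
m=(abs(P[...,0]-91)<130)&(abs(P[...,1]-125)<80)&(P[...,2]>225)&(P[...,2]<470)
q=P[m]; print(np.percentile(q[:,2],[0,.5,1,5]))
E
```

```text
t 6.65 tcp [644.8 107.5 301.3] F [ 90.9 125.5 301.3] psi 181.75 tilt [-0.0017 -0.     -1.    ] f [ 0.2 -0.1 -0.1] w 0.786 gf 0.0
[226.10489871 229.50263155 233.0106122  350.58563552]
```

The gripper body starts 70 mm above the tips, as stated. But the tips sit about 37 mm higher than the reported TCP, so I'll measure that offset at a second height.

```bash
cat >> h.py <<'E'
def tip():
    s=monitor.sense(); t=F(s['tcp_pos']*1000); P=F(cloud(cap('scene'))*1000)
    m=(abs(P[...,0]-t[0])<62)&(abs(P[...,1]-t[1])<16)&(P[...,2]>t[2]-25)&(P[...,2]<t[2]+90)
    q=P[m]; print('rep',t.round(1)); 
    for z in np.arange(t[2]-25,t[2]+90,8):
        k=q[(q[:,2]>=z)&(q[:,2]<z+8)]
        if len(k)>5: print(round(z),len(k),k.min(0).round(0),k.max(0).round(0))
E
python3 -c "
from h import *
tip()"
```

```text
rep [ 90.8 125.5 301. ]
332 8 [ 50. 114. 337.] [135. 131. 340.]
340 47 [ 48. 112. 340.] [136. 134. 348.]
348 44 [ 47. 112. 348.] [137. 136. 356.]
356 48 [ 47. 113. 356.] [136. 136. 364.]
364 44 [ 48. 111. 365.] [138. 133. 372.]
372 55 [ 43. 111. 372.] [140. 138. 380.]
380 58 [ 40. 110. 380.] [142. 134. 388.]
388 18 [ 49. 113. 388.] [142. 135. 391.]
```

Call:
drive_tool --moves '[{"delta_pos": [-20,50,0],"turn": 0,"claw": 0.3},{"delta_pos": [-20,50,0],"turn": 0,"claw": 0.3},{"delta_pos": [-20,50,0],"turn": 0,"claw": 0.3},{"delta_pos": [-20,50,0],"turn": 0,"claw": 0.3},{"delta_pos": [0,0,40],"turn": 0,"claw": 0.3},{"delta_pos": [0,0,40],"turn": 0,"claw": 0.3},{"delta_pos": [0,0,40],"turn": 0,"claw": 0.3},{"delta_pos": [0,0,40],"turn": 0,"claw": 0.3},{"delta_pos": [0,0,0],"turn": 0,"claw": 0.3}]'

```text
time_s: 7.88
tcp_pos: [0.4406, 0.1795, 0.1395]
ee_rot: [[0.03, -1.0, -0.007], [-1.0, -0.03, -0.005], [0.005, 0.007, -1.0]]
wrist_force: [-0.0, -0.0, 0.3]
gripper_width: 0.3
gripper_force: 0.0
```

```bash
python3 -c "
from h import *
tip()"
```

```text
rep [-111.2  203.3  139.5]
178 19 [-125.  192.  179.] [-86. 212. 186.]
186 15 [-95. 191. 187.] [-86. 212. 194.]
194 13 [-128.  191.  196.] [-85. 217. 202.]
202 27 [-135.  190.  203.] [-85. 213. 209.]
210 31 [-137.  190.  210.] [-83. 211. 218.]
218 31 [-136.  189.  219.] [-81. 215. 226.]
226 14 [-129.  189.  227.] [-81. 211. 229.]
```

```bash
sed -i "s/p=s\['tcp_pos'\]\*1000$/p=s['tcp_pos']*1000+[0,0,37]/" h.py; grep -n "0,0,37" h.py; python3 -c "
from h import *
go(W([-111,203,310]),W([-58.9,125,310]),W([-58.9,125,241]))"
```

```text
36:    s=monitor.sense(); R=s['ee_rot']; p=s['tcp_pos']*1000+[0,0,37]
t 7.92 tcp [442.5 180.6 178.8] F [-109.2  204.5  178.8] psi 181.77 tilt [-0.0019 -0.0025 -1.    ] f [0.1 0.2 0.5] w 0.305 gf 0.0
 -> [440.8 179.1 310. ] d [   1.8    2.  -131.1]
 -> [495.1 102.7 310. ] d [ 78.1 -51.9   0.1]
 -> [495.1 102.7 241. ] d [-0.2 -0.1 69. ]
```

Call:
drive_tool --moves '[{"delta_pos": [0,0,-44],"turn": 0,"claw": 0.3},{"delta_pos": [0,0,-44],"turn": 0,"claw": 0.3},{"delta_pos": [0,0,-43],"turn": 0,"claw": 0.3},{"delta_pos": [40,-25,0],"turn": 0,"claw": 0.3},{"delta_pos": [40,-25,0],"turn": 0,"claw": 0.3},{"delta_pos": [0,0,0],"turn": 0,"claw": 0.3},{"delta_pos": [0,0,23],"turn": 0,"claw": 0.3},{"delta_pos": [0,0,23],"turn": 0,"claw": 0.3},{"delta_pos": [0,0,23],"turn": 0,"claw": 0.3},{"delta_pos": [0,0,0],"turn": 0,"claw": 0.3}]'

```text
time_s: 9.18
tcp_pos: [0.4946, 0.1031, 0.2045]
ee_rot: [[0.031, -1.0, -0.001], [-1.0, -0.031, -0.001], [0.001, 0.001, -1.0]]
wrist_force: [-0.2, 0.3, -0.3]
gripper_width: 0.299
gripper_force: 0.0
```

```bash
python3 -c "
from h import *
go(W([-58.9,125,241]))"
```

```text
t 9.18 tcp [494.6 103.1 241.5] F [-59.4 125.4 241.5] psi 181.8 tilt [-1.2e-03 -6.0e-04 -1.0e+00] f [-0.2  0.3 -0.3] w 0.299 gf 0.0
 -> [495.1 102.7 241. ] d [ 0.4 -0.5  0.5]
```

Call:
drive_tool --moves '[{"delta_pos": [0,-11,-11],"turn": 0,"claw": 0.3},{"delta_pos": [0,-12,-9],"turn": 0,"claw": 0.3},{"delta_pos": [0,-13.5,-8],"turn": 0,"claw": 0.3},{"delta_pos": [0,-14.5,-5.5],"turn": 0,"claw": 0.3},{"delta_pos": [0,-15.3,-3],"turn": 0,"claw": 0.3},{"delta_pos": [0,-15.6,0],"turn": 0,"claw": 0.3},{"delta_pos": [0,-15.3,2.5],"turn": 0,"claw": 0.3},{"delta_pos": [0,-14.6,5],"turn": 0,"claw": 0.3},{"delta_pos": [0,-13.5,7.5],"turn": 0,"claw": 0.3},{"delta_pos": [0,-12,10],"turn": 0,"claw": 0.3},{"delta_pos": [0,-6,7],"turn": 0,"claw": 0.3},{"delta_pos": [0,0,0],"turn": 0,"claw": 0.3}]'

```text
time_s: 10.68
tcp_pos: [0.6387, 0.1072, 0.2072]
ee_rot: [[0.03, -1.0, -0.002], [-1.0, -0.03, -0.0], [0.0, 0.002, -1.0]]
wrist_force: [-1.0, -0.1, -1.5]
gripper_width: 0.298
gripper_force: 0.6
```

```bash
python3 -c "
from h import *
go(W([78.9,125,241]));lever()"
```

```text
t 10.68 tcp [638.7 107.2 244.2] F [ 84.7 125.4 244.2] psi 181.73 tilt [-1.6e-03 -4.0e-04 -1.0e+00] f [-1.  -0.1 -1.5] w 0.298 gf 0.6
 -> [632.9 106.6 241. ] d [0.4 5.8 3.2]
scene 11 [ 82.2 139.4 260.2]
top 0
```

Call:
drive_tool --moves '[{"delta_pos": [0,-2,0],"turn": 0,"claw": 0.3},{"delta_pos": [0,-1,0],"turn": 0,"claw": 0.3},{"delta_pos": [0,0,0],"turn": 0,"claw": 0.3}]'

```text
time_s: 11.15
tcp_pos: [0.6387, 0.1072, 0.2085]
ee_rot: [[0.031, -1.0, -0.006], [-1.0, -0.031, -0.001], [0.0, 0.006, -1.0]]
wrist_force: [-7.7, -0.0, -0.4]
gripper_width: 0.302
gripper_force: 3.8
```

```bash
python3 -c "
from h import *
go()"
```

```text
t 11.15 tcp [638.7 107.2 245.5] F [ 84.8 125.4 245.5] psi 181.76 tilt [-6.e-03 -5.e-04 -1.e+00] f [-7.7 -0.  -0.4] w 0.302 gf 3.8
```

Call:
drive_tool --moves '[{"delta_pos": [0,6,0],"turn": 0,"claw": 0.3},{"delta_pos": [0,0,-40],"turn": 0,"claw": 0.3},{"delta_pos": [0,0,-40],"turn": 0,"claw": 0.4},{"delta_pos": [42,17,0],"turn": 0,"claw": 1},{"delta_pos": [42,17,0],"turn": 0,"claw": 1},{"delta_pos": [41,17,0],"turn": 0,"claw": 1},{"delta_pos": [0,0,0],"turn": 0,"claw": 1},{"delta_pos": [0,0,0],"turn": 0,"claw": 1}]'

```text
time_s: 12.15
tcp_pos: [0.5892, -0.0192, 0.2898]
ee_rot: [[0.03, -1.0, 0.003], [-1.0, -0.03, 0.0], [-0.0, -0.003, -1.0]]
wrist_force: [1.0, 0.9, 0.1]
gripper_width: 0.885
gripper_force: 0.0
```

```bash
python3 -c "
from h import *
go(W([30,0,320]),W([30,0,141]))"
```

```text
t 12.15 tcp [589.2 -19.2 326.8] F [ 31.7   0.5 326.8] psi 181.74 tilt [ 3.e-03  5.e-04 -1.e+00] f [1.  0.9 0.1] w 0.885 gf 0.0
 -> [587.6 -19.7 320. ] d [0.5 1.7 6.8]
 -> [587.6 -19.7 141. ] d [1.00e-01 5.00e-01 1.79e+02]
```

Call:
drive_tool --moves '[{"delta_pos": [0.5,1.5,30],"turn": 0,"claw": 1},{"delta_pos": [0,0,32],"turn": 0,"claw": 1},{"delta_pos": [0,0,32],"turn": 0,"claw": 1},{"delta_pos": [0,0,32],"turn": 0,"claw": 1},{"delta_pos": [0,0,30],"turn": 0,"claw": 1},{"delta_pos": [0,0,30],"turn": 0,"claw": 1},{"delta_pos": [0,0,0],"turn": 0,"claw": 1}]'

```text
time_s: 13.02
tcp_pos: [0.5858, -0.0191, 0.1005]
ee_rot: [[0.032, -0.999, -0.005], [-0.999, -0.032, -0.001], [0.001, 0.005, -1.0]]
wrist_force: [0.6, 0.3, 0.4]
gripper_width: 1.003
gripper_force: 0.0
```

```bash
python3 -c "
from h import *
go(W([30,0,141]))"
```

```text
t 13.03 tcp [585.8 -19.1 137.5] F [ 28.2   0.7 137.5] psi 181.83 tilt [-5.e-03 -9.e-04 -1.e+00] f [0.6 0.3 0.4] w 1.003 gf 0.0
 -> [587.6 -19.7 141. ] d [ 0.7 -1.7 -3.6]
```

Call:
drive_tool --moves '[{"delta_pos": [0,0,0],"turn": 0,"claw": 0.4},{"delta_pos": [0,0,0],"turn": 0,"claw": 0.4},{"delta_pos": [0,0,0],"turn": 0,"claw": 0.4},{"delta_pos": [0,0,0],"turn": 0,"claw": 0.4},{"delta_pos": [0,0,0],"turn": 0,"claw": 0.4},{"delta_pos": [0,0,0],"turn": 0,"claw": 0.4},{"delta_pos": [0,0,0],"turn": 0,"claw": 0.4}]'

```text
time_s: 13.9
tcp_pos: [0.587, -0.02, 0.1032]
ee_rot: [[0.031, -1.0, 0.0], [-1.0, -0.031, -0.0], [0.0, -0.0, -1.0]]
wrist_force: [-0.2, 0.2, 1.1]
gripper_width: 0.498
gripper_force: 30.0
```

```bash
python3 -c "
from h import *
go(W([30,0,141]))"
```

```text
t 13.9 tcp [587.  -20.  140.2] F [ 29.4  -0.2 140.2] psi 181.75 tilt [ 2.e-04 -1.e-04 -1.e+00] f [-0.2  0.2  1.1] w 0.498 gf 30.0
 -> [587.6 -19.7 141. ] d [-0.2 -0.6 -0.8]
```

Call:
drive_tool --moves '[{"delta_pos": [0,0,-4],"turn": 0,"claw": 0.4},{"delta_pos": [0,0,0],"turn": 0,"claw": 0.4},{"delta_pos": [0,8,0],"turn": 0,"claw": 0.4},{"delta_pos": [0,8,0],"turn": 0,"claw": 0.4},{"delta_pos": [0,8,0],"turn": 0,"claw": 0.4},{"delta_pos": [0,8.5,0],"turn": 0,"claw": 0.4},{"delta_pos": [0,0,0],"turn": 0,"claw": 0.4},{"delta_pos": [0,0,0],"turn": 0,"claw": 0.4}]'

```text
time_s: 14.9
tcp_pos: [0.5548, -0.0208, 0.1072]
ee_rot: [[0.031, -1.0, 0.001], [-1.0, -0.031, 0.0], [-0.0, -0.001, -1.0]]
wrist_force: [-0.2, -0.3, -4.5]
gripper_width: 0.496
gripper_force: 30.0
```

```bash
cat >> h.py <<'E'
def axle():
    """axle ends (|y|>86) height/x from the top cloud, and sleeve centre"""
    c=cap('top');P=F(cloud(c)*1000);t=F(monitor.sense()['tcp_pos']*1000+[0,0,37])
    for lo,hi in((88,100),(-100,-88),(20,62),(-62,-20)):
        m=(P[...,1]>lo)&(P[...,1]<hi)&(abs(P[...,0]-t[0])<24)&(abs(P[...,2]-t[2]-28)<25)
        q=P[m]
        if len(q)>3: q=q[q[:,2]>np.percentile(q[:,2],90)-6]; print((lo,hi),len(q),'x',np.percentile(q[:,0],[5,50,95]).round(1),'z',np.percentile(q[:,2],[50,95]).round(1))
E
python3 -c "
from h import *
go(W([-3,0,144]));axle()"
```

```text
t 14.9 tcp [554.8 -20.8 144.2] F [ -2.8  -0.2 144.2] psi 181.77 tilt [ 9.e-04  0.e+00 -1.e+00] f [-0.2 -0.3 -4.5] w 0.496 gf 30.0
 -> [554.6 -20.7 144. ] d [-0.2  0.2  0.2]
(-100, -88) 22 x [-7.8 -2.9  2.1] z [170. 173.]
(20, 62) 7 x [-23.1 -21.  -19. ] z [175.1 177.8]
(-62, -20) 34 x [-16.4 -11.6  -2.5] z [184.  187.7]
```

Call:
drive_tool --moves '[{"delta_pos": [0,0,12],"turn": 0,"claw": 0.4},{"delta_pos": [0,0,15],"turn": 0,"claw": 0.4},{"delta_pos": [0,0,15],"turn": 0,"claw": 0.4},{"delta_pos": [0,0,15],"turn": 0,"claw": 0.4},{"delta_pos": [0,0,0],"turn": 0,"claw": 0.4},{"delta_pos": [0,0,0],"turn": 0,"claw": 0.4}]'

```text
time_s: 15.7
tcp_pos: [0.555, -0.0209, 0.0502]
ee_rot: [[0.031, -1.0, 0.001], [-1.0, -0.031, -0.0], [0.0, -0.001, -1.0]]
wrist_force: [-0.2, 1.1, -4.2]
gripper_width: 0.496
gripper_force: 30.0
```

```bash
python3 -c "
from h import *
go(W([-3,0,86]));axle()"
```

```text
t 15.7 tcp [555.  -20.9  87.2] F [-2.6 -0.2 87.2] psi 181.77 tilt [ 8.e-04 -2.e-04 -1.e+00] f [-0.2  1.1 -4.2] w 0.496 gf 30.0
 -> [554.6 -20.7  86. ] d [-0.2  0.4  1.2]
(-100, -88) 5 x [-7.4 -3.1  1.7] z [114.9 115.3]
(20, 62) 3 x [-23.4 -21.9 -21.4] z [114.3 118.4]
(-62, -20) 29 x [-17.9 -11.9  -2.8] z [126.8 130.6]
```

Clean. Next it goes forward under the teeth, then up and across.

Call:
drive_tool --moves '[{"delta_pos": [0,15,0],"turn": 0,"claw": 0.4},{"delta_pos": [0,20,0],"turn": 0,"claw": 0.4},{"delta_pos": [0,25,0],"turn": 0,"claw": 0.4},{"delta_pos": [0,30,0],"turn": 0,"claw": 0.4},{"delta_pos": [0,20,0],"turn": 0,"claw": 0.4},{"delta_pos": [0,0,-30],"turn": 0,"claw": 0.4},{"delta_pos": [0,0,-40],"turn": 0,"claw": 0.4},{"delta_pos": [0,0,-40],"turn": 0,"claw": 0.4},{"delta_pos": [0,0,-20],"turn": 0,"claw": 0.4},{"delta_pos": [0,0,0],"turn": 0,"claw": 0.4}]'

```text
time_s: 17.0
tcp_pos: [0.4446, -0.0241, 0.1817]
ee_rot: [[0.031, -1.0, 0.005], [-1.0, -0.031, 0.002], [-0.002, -0.005, -1.0]]
wrist_force: [0.1, 0.8, -5.0]
gripper_width: 0.496
gripper_force: 30.0
```

```bash
python3 -c "
from h import *
go([495,314.5,200])"
```

```text
t 17.0 tcp [444.6 -24.1 218.7] F [-1.131e+02 -2.000e-01  2.187e+02] psi 181.75 tilt [ 0.0046  0.0017 -1.    ] f [ 0.1  0.8 -5. ] w 0.496 gf 30.0
 -> [495.  314.5 200. ] d [-336.8  -60.7   19.5]
```

Call:
drive_tool --moves '[{"delta_pos": [-37,-6,2],"turn": 0,"claw": 0.4},{"delta_pos": [-38,-7,2],"turn": 0,"claw": 0.4},{"delta_pos": [-38,-7,2],"turn": 0,"claw": 0.4},{"delta_pos": [-38,-7,2],"turn": 0,"claw": 0.4},{"delta_pos": [-38,-7,2],"turn": 0,"claw": 0.4},{"delta_pos": [-38,-7,2],"turn": 0,"claw": 0.4},{"delta_pos": [-38,-7,2],"turn": 0,"claw": 0.4},{"delta_pos": [-38,-7,2],"turn": 0,"claw": 0.4},{"delta_pos": [-34,-6,2],"turn": 0,"claw": 0.4},{"delta_pos": [0,0,0],"turn": 0.165,"claw": 0.4},{"delta_pos": [0,0,0],"turn": 0.165,"claw": 0.4},{"delta_pos": [0,0,0],"turn": 0,"claw": 0.4}]'

```text
time_s: 18.5
tcp_pos: [0.4939, 0.3136, 0.16]
ee_rot: [[-0.293, -0.956, -0.003], [-0.956, 0.293, -0.002], [0.003, 0.002, -1.0]]
wrist_force: [0.2, -0.0, -4.8]
gripper_width: 0.499
gripper_force: 30.0
```

```bash
python3 -c "
from h import *
go([495,314.5,100],[495,314.5,29])"
```

```text
t 18.5 tcp [493.9 313.6 197. ] F [-54.1 335.9 197. ] psi 162.95 tilt [-0.003  -0.0023 -1.    ] f [ 0.2 -0.  -4.8] w 0.499 gf 30.0
 -> [495.  314.5 100. ] d [-1.5 -1.  97. ]
 -> [495.  314.5  29. ] d [-0.2 -0.2 71. ]
```

Call:
drive_tool --moves '[{"delta_pos": [-1.5,-1,30],"turn": 0,"claw": 0.4},{"delta_pos": [0,0,35],"turn": 0,"claw": 0.4},{"delta_pos": [0,0,32],"turn": 0,"claw": 0.4},{"delta_pos": [0,0,0],"turn": 0,"claw": 0.4},{"delta_pos": [0,0,0],"turn": 0,"claw": 0.4}]'

```text
time_s: 19.12
tcp_pos: [0.4974, 0.316, 0.066]
ee_rot: [[-0.293, -0.956, 0.002], [-0.956, 0.293, 0.001], [-0.001, -0.001, -1.0]]
wrist_force: [0.9, 0.3, -4.1]
gripper_width: 0.499
gripper_force: 30.0
```

```bash
python3 -c "
from h import *
go([495,314.5,35])
c=cap('top'); a=c['color'][165:255,110:230,::-1]; s=cap('scene'); b=s['color'][150:240,220:340,::-1]
cv2.imwrite('pics/d.png',cv2.resize(np.hstack([a,b]),None,fx=3.2,fy=3.2,interpolation=cv2.INTER_CUBIC))
"
```

```text
t 19.12 tcp [497.4 316.  103. ] F [-50.5 338.2 103. ] psi 162.94 tilt [ 1.8e-03  8.0e-04 -1.0e+00] f [ 0.9  0.3 -4.1] w 0.499 gf 30.0
 -> [495.  314.5  35. ] d [ 2.2  2.  68. ]
```

View pics/d.png

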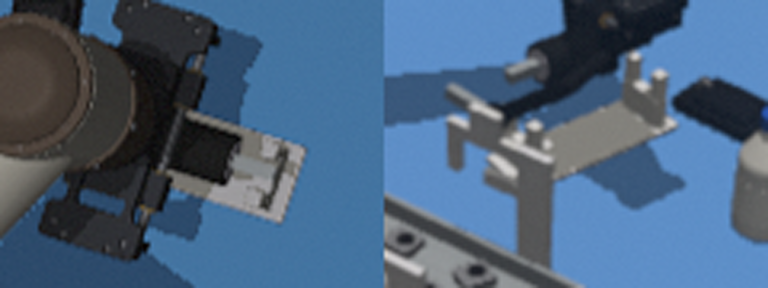

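The roller is aligned above the cradle: the axle end is at (255,163) over the notch at (273,175), with some parallax. I'll lower it now.

Call:
drive_tool --moves '[{"delta_pos": [1.5,1.5,20],"turn": 0,"claw": 0.4},{"delta_pos": [0,0,20],"turn": 0,"claw": 0.4},{"delta_pos": [0,0,20],"turn": 0,"claw": 0.4},{"delta_pos": [0,0,8],"turn": 0,"claw": 0.4},{"delta_pos": [0,0,0],"turn": 0,"claw": 0.4},{"delta_pos": [0,0,0],"turn": 0,"claw": 0.4}]'

```text
time_s: 19.98
tcp_pos: [0.4955, 0.3153, -0.0018]
ee_rot: [[-0.295, -0.956, 0.002], [-0.956, 0.295, 0.002], [-0.002, -0.001, -1.0]]
wrist_force: [1.1, -0.9, -5.3]
gripper_width: 0.497
gripper_force: 30.0
```

```bash
python3 -c "
from h import *
go([495,314.5,29])"
```

```text
t 19.98 tcp [495.5 315.3  35.2] F [-52.4 337.6  35.2] psi 162.87 tilt [ 0.0019  0.0017 -1.    ] f [ 1.1 -0.9 -5.3] w 0.497 gf 30.0
 -> [495.  314.5  29. ] d [1.  0.3 6.2]
```

Call:
drive_tool --moves '[{"delta_pos": [0,0,5],"turn": 0,"claw": 0.4},{"delta_pos": [0,0,2],"turn": 0,"claw": 0.4},{"delta_pos": [0,0,0],"turn": 0,"claw": 0.4},{"delta_pos": [0,0,1.5],"turn": 0,"claw": 0.4},{"delta_pos": [0,0,0],"turn": 0,"claw": 0.4},{"delta_pos": [0,0,0],"turn": 0,"claw": 0.4}]'

```text
time_s: 20.72
tcp_pos: [0.4949, 0.3148, -0.0108]
ee_rot: [[-0.295, -0.956, 0.001], [-0.956, 0.295, 0.0], [-0.001, -0.0, -1.0]]
wrist_force: [-2.4, -0.7, 2.4]
gripper_width: 0.5
gripper_force: 30.0
```

Call:
drive_tool --moves '[{"delta_pos": [0,0,0],"turn": 0,"claw": 0.7},{"delta_pos": [0,0,0],"turn": 0,"claw": 1},{"delta_pos": [0,0,0],"turn": 0,"claw": 1},{"delta_pos": [0,0,0],"turn": 0,"claw": 1},{"delta_pos": [0,0,0],"turn": 0,"claw": 1},{"delta_pos": [0,0,-30],"turn": 0,"claw": 1},{"delta_pos": [0,0,-50],"turn": 0,"claw": 1},{"delta_pos": [0,0,-50],"turn": 0,"claw": 1},{"delta_pos": [0,0,-50],"turn": 0,"claw": 1},{"delta_pos": [0,0,-50],"turn": -0.165,"claw": 1},{"delta_pos": [0,0,-30],"turn": -0.165,"claw": 1},{"delta_pos": [0,0,0],"turn": 0,"claw": 1}]'

```text
time_s: 22.22
tcp_pos: [0.4958, 0.3155, 0.2515]
ee_rot: [[0.03, -1.0, 0.005], [-1.0, -0.03, 0.005], [-0.004, -0.005, -1.0]]
wrist_force: [-0.4, -0.4, -0.8]
gripper_width: 1.0
gripper_force: 0.0
```

```bash
cat > m.py <<'E'
from h import *
def scr():
    c=cap('top');P=cloud(c)*1000;z=P[...,2]
    H=cv2.cvtColor(c['color'],cv2.COLOR_RGB2HSV).astype(int)
    b=(P[...,0]>380)&(P[...,0]<580)&(P[...,1]<-180)&(P[...,1]>-420)
    w=b&(H[...,1]<60)&(H[...,2]>110)
    print('scraper',mrect(c,w,.030),'z',np.nanpercentile(z[w],50).round(1))
    g=b&(z>95); print('grip',g.sum(),mrect(c,g,.110) if g.sum() else '')
def chips():
    c=cap('top');P=F(cloud(c)*1000)
    m=(P[...,2]>64.5)&(P[...,2]<76)&(abs(P[...,1])<74)&(P[...,0]>-110)&(P[...,0]<107)
    n,l,s,ce=cv2.connectedComponentsWithStats(m.astype(np.uint8))
    for i in range(1,n):
        if s[i,4]>12: print('chip',s[i,4],np.nanmedian(P[l==i],0).round(0))
def roll():
    c=cap('top');P=cloud(c)*1000
    m=(P[...,2]>50)&(P[...,2]<80)&(c['color'].max(-1)<60)&(abs(P[...,0]-495)<110)&(abs(P[...,1]-314)<120)
    n,l,s,ce=cv2.connectedComponentsWithStats(m.astype(np.uint8)); i=1+np.argmax(s[1:,4]); m=l==i
    print('roller in cradle',m.sum(),rect(P[m]),np.nanpercentile(P[m][:,2],[50,95]))
E
python3 -c "
from m import *
go([470,-20,250],[484,-283.4,250]); scr(); chips(); roll()
c=cap('scene'); b=c['color'][100:300,130:350,::-1]
cv2.imwrite('pics/e.png',cv2.resize(b,None,fx=2.8,fy=2.8,interpolation=cv2.INTER_CUBIC))"
```

```text
t 22.23 tcp [495.8 315.5 288.5] F [-52.1 337.7 288.5] psi 181.72 tilt [ 0.0047  0.0045 -1.    ] f [-0.4 -0.4 -0.8] w 1.0 gf 0.0
 -> [470 -20 250] d [334.7  36.   36.9]
 -> [ 484.  -283.4  250. ] d [263.7  -6.1  -1.1]
scraper [483.0, -285.3, 112.4, 39.4, 89.0] z 30.4
grip 134 [484.0, -283.3, 20.7, 36.7, 0.7]
chip 17 [ 45. -71.  68.]
chip 108 [22. 49. 71.]
chip 117 [  7. -45.  71.]
chip 112 [ 6.  3. 71.]
chip 112 [-48. -49.  71.]
chip 111 [-54.  46.  70.]
roller in cradle 629 [493091.3, 308172.8, 120060.8, 41192.5, 72.3] [65.29552403 71.1860554 ]
```

View pics/e.png

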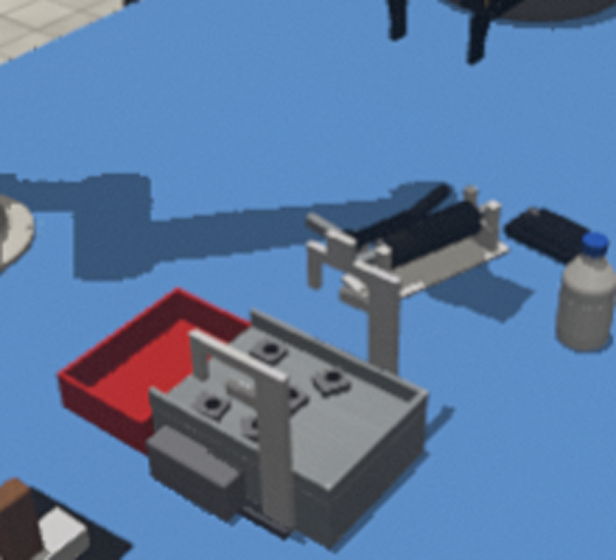

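The roller is down in the cradle at (430,235) with the axle in the notches. Five chips lie on the deck at (270,350), (335,380), (290,395), (212,405) and (255,425). Next is the scraper.

Call:
drive_tool --moves '[{"delta_pos": [50,0,0],"turn": 0,"claw": 1},{"delta_pos": [50,0,0],"turn": 0,"claw": 1},{"delta_pos": [50,0,0],"turn": 0,"claw": 1},{"delta_pos": [50,0,0],"turn": 0,"claw": 1},{"delta_pos": [50,0,0],"turn": 0,"claw": 1},{"delta_pos": [50,0,0],"turn": 0,"claw": 1},{"delta_pos": [50,0,0],"turn": 0,"claw": 1},{"delta_pos": [50,0,0],"turn": 0,"claw": 1},{"delta_pos": [50,0,0],"turn": 0,"claw": 1},{"delta_pos": [50,0,0],"turn": 0,"claw": 1},{"delta_pos": [50,0,0],"turn": 0,"claw": 1},{"delta_pos": [49,0,0],"turn": 0,"claw": 1}]'

```text
time_s: 23.92
tcp_pos: [0.5123, -0.2856, 0.2468]
ee_rot: [[0.03, -1.0, -0.003], [-1.0, -0.03, 0.001], [-0.001, 0.003, -1.0]]
wrist_force: [1.7, 0.6, -0.3]
gripper_width: 1.001
gripper_force: 0.0
```

```bash
python3 -c "
from m import *
go([483.5,-284.5,160],[483.5,-284.5,66])"
```

```text
t 23.93 tcp [ 512.3 -285.6  283.8] F [ -52.9 -263.6  283.8] psi 181.7 tilt [-2.8e-03  8.0e-04 -1.0e+00] f [ 1.7  0.6 -0.3] w 1.001 gf 0.0
 -> [ 483.5 -284.5  160. ] d [ -1.9  28.4 123.9]
 -> [ 483.5 -284.5   66. ] d [ 0.1 -0.3 94. ]
```

Call:
drive_tool --moves '[{"delta_pos": [-1,28.5,20],"turn": 0.03,"claw": 1},{"delta_pos": [0,0,50],"turn": 0,"claw": 1},{"delta_pos": [0,0,50],"turn": 0,"claw": 1},{"delta_pos": [0,0,0],"turn": 0,"claw": 1},{"delta_pos": [0,0,0],"turn": 0,"claw": 1}]'

```text
time_s: 24.55
tcp_pos: [0.4856, -0.2846, 0.1297]
ee_rot: [[0.001, -1.0, 0.001], [-1.0, -0.001, -0.001], [0.001, -0.001, -1.0]]
wrist_force: [0.5, -0.3, 1.1]
gripper_width: 0.999
gripper_force: 0.0
```

```bash
python3 -c "
from m import *
go([483.5,-284.5,65])"
```

```text
t 24.55 tcp [ 485.6 -284.6  166.7] F [ -79.6 -261.9  166.7] psi 180.06 tilt [ 0.0013 -0.0015 -1.    ] f [ 0.5 -0.3  1.1] w 0.999 gf 0.0
 -> [ 483.5 -284.5   65. ] d [ -0.3   2.3 101.7]
```

Call:
drive_tool --moves '[{"delta_pos": [0,2,30],"turn": 0,"claw": 1},{"delta_pos": [0,0,40],"turn": 0,"claw": 1},{"delta_pos": [0,0,31],"turn": 0,"claw": 1},{"delta_pos": [0,0,0],"turn": 0,"claw": 1},{"delta_pos": [0,0,0],"turn": 0,"claw": 0.2},{"delta_pos": [0,0,0],"turn": 0,"claw": 0.2},{"delta_pos": [0,0,0],"turn": 0,"claw": 0.2},{"delta_pos": [0,0,0],"turn": 0,"claw": 0.2},{"delta_pos": [0,0,0],"turn": 0,"claw": 0.2},{"delta_pos": [0,0,0],"turn": 0,"claw": 0.2},{"delta_pos": [0,0,0],"turn": 0,"claw": 0.2},{"delta_pos": [0,0,0],"turn": 0,"claw": 0.2}]'

```text
time_s: 26.05
tcp_pos: [0.4825, -0.284, 0.0273]
ee_rot: [[0.001, -1.0, -0.0], [-1.0, -0.001, 0.0], [-0.0, 0.0, -1.0]]
wrist_force: [0.8, 0.7, -0.3]
gripper_width: 0.276
gripper_force: 30.0
```

```bash
python3 -c "
from m import *
go()"
```

```text
t 26.05 tcp [ 482.5 -284.    64.3] F [ -82.6 -261.1   64.3] psi 180.03 tilt [-1.e-04  1.e-04 -1.e+00] f [ 0.8  0.7 -0.3] w 0.276 gf 30.0
```

Call:
drive_tool --moves '[{"delta_pos": [0,0,-20],"turn": 0,"claw": 0.2},{"delta_pos": [0,0,-50],"turn": 0,"claw": 0.2},{"delta_pos": [0,0,-50],"turn": 0,"claw": 0.2},{"delta_pos": [0,0,-50],"turn": 0,"claw": 0.2},{"delta_pos": [0,0,-56],"turn": -0.03,"claw": 0.2},{"delta_pos": [-40,-30,0],"turn": 0,"claw": 0.2},{"delta_pos": [-40,-30,0],"turn": 0,"claw": 0.2},{"delta_pos": [-40,-30,0],"turn": 0,"claw": 0.2},{"delta_pos": [-40,-30,0],"turn": 0,"claw": 0.2},{"delta_pos": [-40,-30,0],"turn": 0,"claw": 0.2},{"delta_pos": [-40,0,0],"turn": 0,"claw": 0.2},{"delta_pos": [0,0,0],"turn": 0,"claw": 0.2}]'

```text
time_s: 27.55
tcp_pos: [0.6245, -0.0367, 0.2516]
ee_rot: [[0.034, -0.999, -0.003], [-0.999, -0.034, 0.001], [-0.001, 0.003, -1.0]]
wrist_force: [0.2, 0.9, -2.3]
gripper_width: 0.275
gripper_force: 30.0
```

```bash
python3 -c "
from m import *
go(W([77,0,285]),W([77,0,122]))"
```

```text
t 27.55 tcp [624.5 -36.7 288.6] F [ 66.4 -18.  288.6] psi 181.96 tilt [-3.4e-03  7.0e-04 -1.0e+00] f [ 0.2  0.9 -2.3] w 0.275 gf 30.0
 -> [634.6 -18.4 285. ] d [-17.9 -10.7   3.6]
 -> [634.6 -18.4 122. ] d [ 1.00e-01 -6.00e-01  1.63e+02]
```

Call:
drive_tool --moves '[{"delta_pos": [-18,-10,0],"turn": 0,"claw": 0.2},{"delta_pos": [0,0,0],"turn": 0.004,"claw": 0.2},{"delta_pos": [0,0,0],"turn": 0,"claw": 0.2},{"delta_pos": [0,0,40],"turn": 0,"claw": 0.2},{"delta_pos": [0,0,40],"turn": 0,"claw": 0.2},{"delta_pos": [0,0,40],"turn": 0,"claw": 0.2},{"delta_pos": [0,0,30],"turn": 0,"claw": 0.2},{"delta_pos": [0,0,0],"turn": 0,"claw": 0.2},{"delta_pos": [0,0,0],"turn": 0,"claw": 0.2}]'

```text
time_s: 28.68
tcp_pos: [0.6359, -0.0217, 0.1052]
ee_rot: [[0.027, -1.0, 0.003], [-1.0, -0.027, -0.0], [0.0, -0.003, -1.0]]
wrist_force: [0.6, 0.3, -2.2]
gripper_width: 0.271
gripper_force: 30.0
```

```bash
python3 -c "
from m import *
go(W([77,0,122]))"
```

```text
t 28.68 tcp [635.9 -21.7 142.2] F [ 78.2  -3.3 142.2] psi 181.52 tilt [ 3.e-03 -3.e-04 -1.e+00] f [ 0.6  0.3 -2.2] w 0.271 gf 30.0
 -> [634.6 -18.4 122. ] d [-3.3  1.3 20.2]
```

Call:
drive_tool --moves '[{"delta_pos": [-3,0,10],"turn": 0,"claw": 0.2},{"delta_pos": [0,0,7],"turn": 0,"claw": 0.2},{"delta_pos": [0,0,2],"turn": 0,"claw": 0.2},{"delta_pos": [0,0,0],"turn": 0,"claw": 0.2},{"delta_pos": [0,0,0],"turn": 0,"claw": 0.2}]'

```text
time_s: 29.3
tcp_pos: [0.6347, -0.0182, 0.0847]
ee_rot: [[0.027, -1.0, 0.001], [-1.0, -0.027, -0.0], [0.0, -0.001, -1.0]]
wrist_force: [0.3, 0.2, -3.4]
gripper_width: 0.276
gripper_force: 30.0
```

```bash
python3 -c "
from m import *
go(W([77,0,122]))"
```

```text
t 29.3 tcp [634.7 -18.2 121.7] F [7.720e+01 1.000e-01 1.217e+02] psi 181.53 tilt [ 6.e-04 -0.e+00 -1.e+00] f [ 0.3  0.2 -3.4] w 0.276 gf 30.0
 -> [634.6 -18.4 122. ] d [ 0.1  0.2 -0.3]
```

Call:
drive_tool --moves '[{"delta_pos": [0,14,0],"turn": 0,"claw": 0.2},{"delta_pos": [0,16,0],"turn": 0,"claw": 0.2},{"delta_pos": [0,16,0],"turn": 0,"claw": 0.2},{"delta_pos": [0,16,0],"turn": 0,"claw": 0.2},{"delta_pos": [0,16,0],"turn": 0,"claw": 0.2},{"delta_pos": [0,16,0],"turn": 0,"claw": 0.2},{"delta_pos": [0,16,0],"turn": 0,"claw": 0.2},{"delta_pos": [0,16,0],"turn": 0,"claw": 0.2},{"delta_pos": [0,16,0],"turn": 0,"claw": 0.2},{"delta_pos": [0,16,0],"turn": 0,"claw": 0.2},{"delta_pos": [0,16,0],"turn": 0,"claw": 0.2},{"delta_pos": [0,14,0],"turn": 0,"claw": 0.2}]'

```text
time_s: 30.8
tcp_pos: [0.4453, -0.0233, 0.0845]
ee_rot: [[0.027, -1.0, -0.0], [-1.0, -0.027, -0.0], [0.0, 0.0, -1.0]]
wrist_force: [-0.5, 0.5, -2.2]
gripper_width: 0.27
gripper_force: 30.0
```

Call:
drive_tool --moves '[{"delta_pos": [0,4,0],"turn": 0,"claw": 0.2},{"delta_pos": [0,0,0],"turn": 0,"claw": 0.2}]'

```text
time_s: 31.05
tcp_pos: [0.4428, -0.0232, 0.0847]
ee_rot: [[0.027, -1.0, 0.001], [-1.0, -0.027, 0.0], [-0.0, -0.001, -1.0]]
wrist_force: [0.1, -0.3, -3.0]
gripper_width: 0.271
gripper_force: 30.0
```

```bash
python3 -c "
from m import *
go(); chips()
c=cap('scene'); b=c['color'][150:310,130:300,::-1]
d=cap('top'); e=d['color'][130:290,230:350,::-1]
cv2.imwrite('pics/f.png',cv2.resize(np.hstack([b,e]),None,fx=2.7,fy=2.7,interpolation=cv2.INTER_CUBIC))"
```

```text
t 31.05 tcp [442.8 -23.2 121.7] F [-114.8    0.7  121.7] psi 181.55 tilt [ 8.e-04  1.e-04 -1.e+00] f [ 0.1 -0.3 -3. ] w 0.271 gf 30.0
```

View pics/f.png

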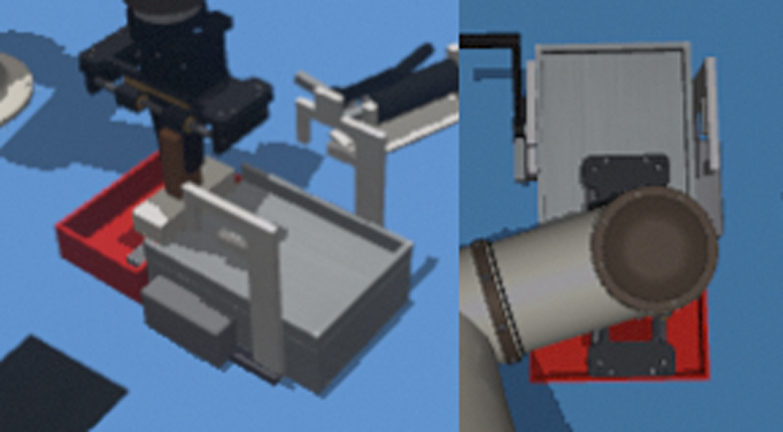

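The deck looks clear in both pictures; the tray is partly hidden by the arm. I'll lift and move aside to count the pieces.

Call:
drive_tool --moves '[{"delta_pos": [0,0,-40],"turn": 0,"claw": 0.2},{"delta_pos": [0,0,-40],"turn": 0,"claw": 0.2},{"delta_pos": [45,-6,0],"turn": 0,"claw": 0.2},{"delta_pos": [45,-6,0],"turn": 0,"claw": 0.2},{"delta_pos": [45,-6,0],"turn": 0,"claw": 0.2},{"delta_pos": [45,-6,0],"turn": 0,"claw": 0.2},{"delta_pos": [45,-6,0],"turn": 0,"claw": 0.2},{"delta_pos": [40,-6,0],"turn": 0.027,"claw": 0.2},{"delta_pos": [0,0,0],"turn": 0,"claw": 0.2},{"delta_pos": [0,0,0],"turn": 0,"claw": 0.2}]'

```text
time_s: 32.45
tcp_pos: [0.4853, -0.2872, 0.1637]
ee_rot: [[-0.001, -1.0, -0.001], [-1.0, 0.001, 0.001], [-0.001, 0.001, -1.0]]
wrist_force: [-0.2, 0.0, -3.2]
gripper_width: 0.27
gripper_force: 30.0
```

```bash
python3 -c "
from m import *
go([483,-290,70],[483,-290,65]); chips()
d=cap('top'); P=F(cloud(d)*1000)
m=(abs(P[...,0]+162)<52)&(abs(P[...,1])<82)&(d['color'][...,1]>50)
n,l,s,ce=cv2.connectedComponentsWithStats(m.astype(np.uint8))
for i in range(1,n):
  if s[i,4]>8: print('tray',s[i,4],np.nanmedian(P[l==i],0).round(0))
e=d['color'][130:290,210:450,::-1]
cv2.imwrite('pics/g.png',cv2.resize(e,None,fx=2.7,fy=2.7,interpolation=cv2.INTER_CUBIC))"
```

```text
t 32.45 tcp [ 485.3 -287.2  200.7] F [ -80.  -264.4  200.7] psi 179.94 tilt [-1.4e-03  8.0e-04 -1.0e+00] f [-0.2  0.  -3.2] w 0.27 gf 30.0
 -> [ 483 -290   70] d [  3.    2.1 130.7]
 -> [ 483 -290   65] d [ 0. -0.  5.]
tray 2970 [-174.  -54.  623.]
tray 86 [-120.  -11.   36.]
tray 176 [-137.   43.   15.]
tray 104 [-140.  -43.   15.]
```

View pics/g.png

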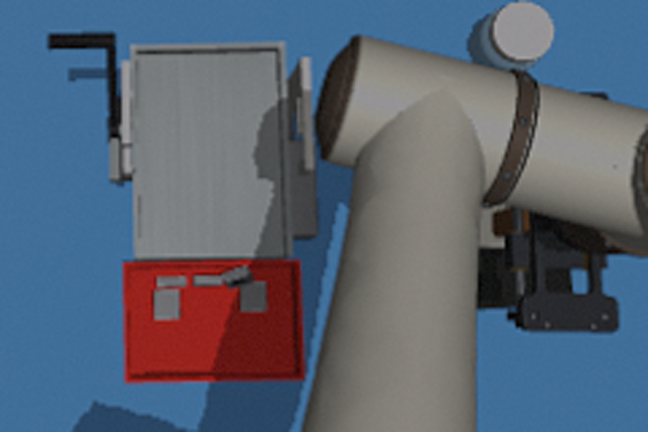

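The deck is clear, and all five pieces lie inside the tray at (165,285), (167,305), (208,282), (237,275) and (253,297). I'll put the scraper back on its mat.

Call:
drive_tool --moves '[{"delta_pos": [3,2,30],"turn": 0,"claw": 0.2},{"delta_pos": [0,0,40],"turn": 0,"claw": 0.2},{"delta_pos": [0,0,40],"turn": 0,"claw": 0.2},{"delta_pos": [0,0,20],"turn": 0,"claw": 0.2},{"delta_pos": [0,0,0],"turn": 0,"claw": 0.2},{"delta_pos": [0,0,4],"turn": 0,"claw": 0.2},{"delta_pos": [0,0,0],"turn": 0,"claw": 0.2},{"delta_pos": [0,0,0],"turn": 0,"claw": 0.2}]'

```text
time_s: 33.55
tcp_pos: [0.4842, -0.2904, 0.0314]
ee_rot: [[-0.0, -1.0, 0.002], [-1.0, 0.0, -0.001], [0.001, -0.002, -1.0]]
wrist_force: [0.6, -0.2, -2.0]
gripper_width: 0.279
gripper_force: 30.0
```

```bash
python3 -c "
from m import *
go([483,-290,64.3])"
```

```text
t 33.55 tcp [ 484.2 -290.4   68.4] F [ -81.2 -267.6   68.4] psi 179.99 tilt [ 1.7e-03 -5.0e-04 -1.0e+00] f [ 0.6 -0.2 -2. ] w 0.279 gf 30.0
 -> [ 483.  -290.    64.3] d [-0.4  1.2  4.1]
```

Call:
drive_tool --moves '[{"delta_pos": [0,0,3],"turn": 0,"claw": 0.2},{"delta_pos": [0,0,1],"turn": 0,"claw": 0.2},{"delta_pos": [0,0,0],"turn": 0,"claw": 0.2},{"delta_pos": [0,0,0],"turn": 0,"claw": 0.2}]'

```text
time_s: 34.05
tcp_pos: [0.4838, -0.2905, 0.0273]
ee_rot: [[-0.0, -1.0, 0.001], [-1.0, 0.0, -0.0], [0.0, -0.001, -1.0]]
wrist_force: [-1.3, 1.7, 5.9]
gripper_width: 0.274
gripper_force: 30.0
```

Contact. Release, rise, and head back to the cradle.

Call:
drive_tool --moves '[{"delta_pos": [0,0,0],"turn": 0,"claw": 0.6},{"delta_pos": [0,0,0],"turn": 0,"claw": 1},{"delta_pos": [0,0,0],"turn": 0,"claw": 1},{"delta_pos": [0,0,0],"turn": 0,"claw": 1},{"delta_pos": [0,0,0],"turn": 0,"claw": 1},{"delta_pos": [0,0,0],"turn": 0,"claw": 1},{"delta_pos": [0,0,-30],"turn": 0,"claw": 1},{"delta_pos": [0,0,-50],"turn": 0,"claw": 1},{"delta_pos": [0,0,-50],"turn": 0,"claw": 1},{"delta_pos": [0,0,-50],"turn": 0,"claw": 1},{"delta_pos": [0,0,-50],"turn": 0,"claw": 1},{"delta_pos": [0,0,0],"turn": 0,"claw": 1}]'

```text
time_s: 35.55
tcp_pos: [0.4858, -0.2914, 0.2617]
ee_rot: [[-0.0, -1.0, 0.01], [-1.0, 0.0, -0.004], [0.004, -0.01, -1.0]]
wrist_force: [0.1, -0.4, -0.4]
gripper_width: 0.999
gripper_force: 0.0
```

Call:
drive_tool --moves '[{"delta_pos": [-50,0,0],"turn": 0,"claw": 1},{"delta_pos": [-50,0,0],"turn": 0,"claw": 1},{"delta_pos": [-50,0,0],"turn": 0,"claw": 1},{"delta_pos": [-50,0,0],"turn": 0,"claw": 1},{"delta_pos": [-50,0,0],"turn": 0,"claw": 1},{"delta_pos": [-50,0,0],"turn": 0,"claw": 1},{"delta_pos": [-50,0,0],"turn": 0,"claw": 1},{"delta_pos": [-50,0,0],"turn": 0,"claw": 1},{"delta_pos": [-50,0,0],"turn": 0,"claw": 1},{"delta_pos": [-50,0,0],"turn": 0,"claw": 1},{"delta_pos": [-50,0,0],"turn": 0,"claw": 1},{"delta_pos": [-50,0,0],"turn": 0,"claw": 1}]'

```text
time_s: 37.05
tcp_pos: [0.4831, 0.311, 0.2554]
ee_rot: [[-0.0, -1.0, -0.001], [-1.0, 0.0, -0.001], [0.001, 0.001, -1.0]]
wrist_force: [1.1, -0.3, 0.1]
gripper_width: 1.001
gripper_force: 0.0
```

```bash
python3 -c "
from m import *
go([495,315,200],[495,315,26.2]); scr();chips()"
```

```text
t 37.05 tcp [483.1 311.  292.4] F [-64.9 333.7 292.4] psi 179.98 tilt [-0.0013 -0.001  -1.    ] f [ 1.1 -0.3  0.1] w 1.001 gf 0.0
 -> [495 315 200] d [ -4.  -12.   92.4]
 -> [495.  315.   26.2] d [ -0.2  -0.2 173.8]
scraper [484.3, -290.8, 38.7, 113.4, 0.7] z 30.0
grip 136 [484.1, -289.7, 20.7, 39.0, 0.7]
chip 13 [ 48. -71.  70.]
```

Call:
drive_tool --moves '[{"delta_pos": [-4,-12,40],"turn": 0,"claw": 1},{"delta_pos": [0,0,40],"turn": 0.149,"claw": 1},{"delta_pos": [0,0,40],"turn": 0.149,"claw": 1},{"delta_pos": [0,0,0],"turn": 0,"claw": 1},{"delta_pos": [0,0,0],"turn": 0,"claw": 1}]'

```text
time_s: 37.78
tcp_pos: [0.4967, 0.3139, 0.1379]
ee_rot: [[-0.292, -0.956, 0.002], [-0.956, 0.292, 0.001], [-0.001, -0.002, -1.0]]
wrist_force: [-0.0, 0.7, 0.3]
gripper_width: 1.0
gripper_force: 0.0
```

```bash
python3 -c "
from m import *
go([495,315,26.2])"
```

```text
t 37.77 tcp [496.7 313.9 174.9] F [-51.2 336.1 174.9] psi 163.04 tilt [ 2.e-03  8.e-04 -1.e+00] f [-0.   0.7  0.3] w 1.0 gf 0.0
 -> [495.  315.   26.2] d [ -0.3   2.2 148.7]
```

Call:
drive_tool --moves '[{"delta_pos": [0,1.5,40],"turn": 0,"claw": 1},{"delta_pos": [0,0,40],"turn": 0,"claw": 1},{"delta_pos": [0,0,40],"turn": 0,"claw": 1},{"delta_pos": [0,0,26],"turn": 0,"claw": 1},{"delta_pos": [0,0,0],"turn": 0,"claw": 1},{"delta_pos": [0,0,0],"turn": 0,"claw": 1}]'

```text
time_s: 38.52
tcp_pos: [0.496, 0.3156, -0.0072]
ee_rot: [[-0.293, -0.956, 0.003], [-0.956, 0.293, 0.003], [-0.004, -0.002, -1.0]]
wrist_force: [-0.5, 0.6, 0.1]
gripper_width: 0.998
gripper_force: 0.0
```

```bash
python3 -c "
from m import *
go([495,315,26.2])"
```

```text
t 38.52 tcp [496.  315.6  29.8] F [-51.9 337.8  29.8] psi 162.97 tilt [ 0.0033  0.0029 -1.    ] f [-0.5  0.6  0.1] w 0.998 gf 0.0
 -> [495.  315.   26.2] d [0.8 0.8 3.6]
```

Call:
drive_tool --moves '[{"delta_pos": [0,0.5,3],"turn": 0,"claw": 1},{"delta_pos": [0,0,0],"turn": 0,"claw": 0.4},{"delta_pos": [0,0,0],"turn": 0,"claw": 0.4},{"delta_pos": [0,0,0],"turn": 0,"claw": 0.4},{"delta_pos": [0,0,0],"turn": 0,"claw": 0.4},{"delta_pos": [0,0,0],"turn": 0,"claw": 0.4},{"delta_pos": [0,0,0],"turn": 0,"claw": 0.4},{"delta_pos": [0,0,0],"turn": 0,"claw": 0.4},{"delta_pos": [0,0,0],"turn": 0,"claw": 0.4}]'

```text
time_s: 39.65
tcp_pos: [0.494, 0.3143, -0.0126]
ee_rot: [[-0.294, -0.956, 0.0], [-0.956, 0.294, 0.0], [-0.0, -0.0, -1.0]]
wrist_force: [1.1, 0.1, -0.6]
gripper_width: 0.493
gripper_force: 30.0
```

```bash
python3 -c "
from m import *
go([495,315,26.2])"
```

```text
t 39.65 tcp [494.  314.3  24.4] F [-53.9 336.6  24.4] psi 162.9 tilt [ 2.e-04  1.e-04 -1.e+00] f [ 1.1  0.1 -0.6] w 0.493 gf 30.0
 -> [495.  315.   26.2] d [-0.9 -0.7 -1.8]
```

Call:
drive_tool --moves '[{"delta_pos": [0,0,-15],"turn": 0,"claw": 0.4},{"delta_pos": [0,0,-35],"turn": 0,"claw": 0.4},{"delta_pos": [0,0,-40],"turn": 0,"claw": 0.4},{"delta_pos": [0,0,-45],"turn": 0,"claw": 0.4},{"delta_pos": [0,0,-45],"turn": 0,"claw": 0.4},{"delta_pos": [0,0,0],"turn": -0.164,"claw": 0.4},{"delta_pos": [0,0,0],"turn": -0.164,"claw": 0.4},{"delta_pos": [0,0,0],"turn": 0,"claw": 0.4}]'

```text
time_s: 40.65
tcp_pos: [0.4929, 0.3137, 0.1672]
ee_rot: [[0.027, -1.0, -0.002], [-1.0, -0.027, -0.001], [0.001, 0.002, -1.0]]
wrist_force: [0.6, -1.1, -5.3]
gripper_width: 0.495
gripper_force: 30.0
```

```bash
python3 -c "
from m import *
go(W([-113,0,205]))"
```

```text
t 40.65 tcp [492.9 313.7 204.2] F [-55.1 336.1 204.2] psi 181.57 tilt [-1.7e-03 -6.0e-04 -1.0e+00] f [ 0.6 -1.1 -5.3] w 0.495 gf 30.0
 -> [444.6 -23.9 205. ] d [336.1  57.5  -0.5]
```

Call:
drive_tool --moves '[{"delta_pos": [37.5,6.5,0],"turn": 0,"claw": 0.4},{"delta_pos": [37.5,6.5,0],"turn": 0,"claw": 0.4},{"delta_pos": [37.5,6.5,0],"turn": 0,"claw": 0.4},{"delta_pos": [37.5,6.5,0],"turn": 0,"claw": 0.4},{"delta_pos": [37.5,6.5,0],"turn": 0,"claw": 0.4},{"delta_pos": [37.5,6.5,0],"turn": 0,"claw": 0.4},{"delta_pos": [37.5,6.5,0],"turn": 0,"claw": 0.4},{"delta_pos": [37.5,6.5,0],"turn": 0,"claw": 0.4},{"delta_pos": [36,6,0],"turn": 0,"claw": 0.4},{"delta_pos": [0,0,0],"turn": 0,"claw": 0.4},{"delta_pos": [0,0,0],"turn": 0,"claw": 0.4}]'

```text
time_s: 42.02
tcp_pos: [0.4457, -0.0232, 0.1675]
ee_rot: [[0.028, -1.0, 0.0], [-1.0, -0.028, 0.0], [-0.0, -0.0, -1.0]]
wrist_force: [0.5, 0.4, -4.5]
gripper_width: 0.495
gripper_force: 30.0
```

```bash
python3 -c "
from m import *
go(W([-113,0,85]));axle()"
```

```text
t 42.02 tcp [445.7 -23.2 204.5] F [-111.9    0.6  204.5] psi 181.58 tilt [ 1.e-04  4.e-04 -1.e+00] f [ 0.5  0.4 -4.5] w 0.495 gf 30.0
 -> [444.6 -23.9  85. ] d [  0.7   1.1 119.5]
(-100, -88) 19 x [-116.9 -112.3 -105.4] z [232.7 237.1]
```

Call:
drive_tool --moves '[{"delta_pos": [1,0,30],"turn": 0,"claw": 0.4},{"delta_pos": [0,0,35],"turn": 0,"claw": 0.4},{"delta_pos": [0,0,35],"turn": 0,"claw": 0.4},{"delta_pos": [0,0,19],"turn": 0,"claw": 0.4},{"delta_pos": [0,0,0],"turn": 0,"claw": 0.4},{"delta_pos": [0,-20,0],"turn": 0,"claw": 0.4},{"delta_pos": [0,-25,0],"turn": 0,"claw": 0.4},{"delta_pos": [0,-25,0],"turn": 0,"claw": 0.4},{"delta_pos": [0,-25,0],"turn": 0,"claw": 0.4},{"delta_pos": [0,-14,0],"turn": 0,"claw": 0.4},{"delta_pos": [0,0,0],"turn": 0,"claw": 0.4},{"delta_pos": [0,0,0],"turn": 0,"claw": 0.4}]'

```text
time_s: 43.58
tcp_pos: [0.5536, -0.021, 0.0484]
ee_rot: [[0.029, -1.0, -0.001], [-1.0, -0.029, -0.0], [-0.0, 0.001, -1.0]]
wrist_force: [-0.1, 0.2, -4.9]
gripper_width: 0.498
gripper_force: 30.0
```

```bash
python3 -c "
from m import *
go(W([-3,0,85]),W([-3,0,143]));axle()"
```

```text
t 43.58 tcp [553.6 -21.   85.4] F [-4.  -0.3 85.4] psi 181.68 tilt [-0.0015 -0.     -1.    ] f [-0.1  0.2 -4.9] w 0.498 gf 30.0
 -> [554.6 -20.7  85. ] d [-0.3 -1.   0.4]
 -> [554.6 -20.7 143. ] d [ -0.    0.1 -58. ]
(-100, -88) 5 x [-8.  -2.5  2.3] z [111.  116.6]
(20, 62) 4 x [-23.5 -23.5 -23.4] z [110.1 111.1]
(-62, -20) 32 x [-19.3 -14.2  -3.8] z [126.2 129.8]
```

Call:
drive_tool --moves '[{"delta_pos": [0,-0.7,-14],"turn": 0,"claw": 0.4},{"delta_pos": [0,0,-15],"turn": 0,"claw": 0.4},{"delta_pos": [0,0,-15],"turn": 0,"claw": 0.4},{"delta_pos": [0,0,-13],"turn": 0,"claw": 0.4},{"delta_pos": [0,0,0],"turn": 0,"claw": 0.4},{"delta_pos": [0,0,0],"turn": 0,"claw": 0.4}]'

```text
time_s: 44.38
tcp_pos: [0.555, -0.021, 0.105]
ee_rot: [[0.029, -1.0, -0.001], [-1.0, -0.029, 0.0], [-0.0, 0.001, -1.0]]
wrist_force: [-0.3, 0.2, -5.3]
gripper_width: 0.498
gripper_force: 30.0
```

```bash
python3 -c "
from m import *
go(W([-3,0,142.4]),W([30,0,142.4]));axle()"
```

```text
t 44.38 tcp [555. -21. 142.] F [ -2.6  -0.4 142. ] psi 181.68 tilt [-1.1e-03  1.0e-04 -1.0e+00] f [-0.3  0.2 -5.3] w 0.498 gf 30.0
 -> [554.6 -20.7 142.4] d [-0.4  0.4 -0.4]
 -> [587.6 -19.7 142.4] d [  0. -33.  -0.]
(-100, -88) 18 x [-7.6 -2.6  2.4] z [168.8 172.7]
(20, 62) 11 x [-22.9 -21.  -18.6] z [173.1 176.8]
(-62, -20) 32 x [-17.3 -11.6  -2.3] z [182.7 187.8]
```

Call:
drive_tool --moves '[{"delta_pos": [0,-8,0],"turn": 0,"claw": 0.4},{"delta_pos": [0,-9,0],"turn": 0,"claw": 0.4},{"delta_pos": [0,-9,0],"turn": 0,"claw": 0.4},{"delta_pos": [0,-9,0],"turn": 0,"claw": 0.4},{"delta_pos": [0,-2,0],"turn": 0,"claw": 0.4},{"delta_pos": [0,0,0],"turn": 0,"claw": 0.4},{"delta_pos": [0,0,2],"turn": 0,"claw": 0.4},{"delta_pos": [0,0,1.5],"turn": 0,"claw": 0.4},{"delta_pos": [0,0,0],"turn": 0,"claw": 0.4},{"delta_pos": [0,0,0],"turn": 0,"claw": 0.4}]'

```text
time_s: 45.68
tcp_pos: [0.5925, -0.0199, 0.102]
ee_rot: [[0.03, -1.0, 0.0], [-1.0, -0.03, 0.0], [0.0, -0.0, -1.0]]
wrist_force: [1.0, 0.8, -4.7]
gripper_width: 0.495
gripper_force: 30.0
```

```bash
python3 -c "
from m import *
go(W([34,0,138.4]));axle()"
```

```text
t 45.67 tcp [592.5 -19.9 139. ] F [ 34.9  -0.3 139. ] psi 181.7 tilt [ 1.e-04  0.e+00 -1.e+00] f [ 1.   0.8 -4.7] w 0.495 gf 30.0
 -> [591.6 -19.6 138.4] d [-0.3  0.9  0.6]
(-100, -88) 22 x [30.  35.5 40.1] z [166.9 170.5]
(20, 62) 47 x [18.8 23.5 28.1] z [179.5 182.5]
(-62, -20) 68 x [21.4 28.6 42.8] z [181.2 184.8]
```

Lower until the ledge takes the weight.

Call:
drive_tool --moves '[{"delta_pos": [0,0,1],"turn": 0,"claw": 0.4},{"delta_pos": [0,0,0],"turn": 0,"claw": 0.4},{"delta_pos": [0,0,0.7],"turn": 0,"claw": 0.4},{"delta_pos": [0,0,0],"turn": 0,"claw": 0.4},{"delta_pos": [0,0,0],"turn": 0,"claw": 0.4}]'

```text
time_s: 46.35
tcp_pos: [0.5928, -0.0199, 0.1014]
ee_rot: [[0.03, -1.0, 0.001], [-1.0, -0.03, -0.0], [0.0, -0.001, -1.0]]
wrist_force: [-3.3, 0.8, 5.4]
gripper_width: 0.492
gripper_force: 30.0
```

Supported by the ledge. Release slowly and rise.

Call:
drive_tool --moves '[{"delta_pos": [0,0,0],"turn": 0,"claw": 0.6},{"delta_pos": [0,0,0],"turn": 0,"claw": 0.8},{"delta_pos": [0,0,0],"turn": 0,"claw": 1},{"delta_pos": [0,0,0],"turn": 0,"claw": 1},{"delta_pos": [0,0,0],"turn": 0,"claw": 1},{"delta_pos": [0,0,0],"turn": 0,"claw": 1},{"delta_pos": [0,0,-30],"turn": 0,"claw": 1},{"delta_pos": [0,0,-50],"turn": 0,"claw": 1},{"delta_pos": [0,0,-50],"turn": 0,"claw": 1},{"delta_pos": [0,0,-50],"turn": 0,"claw": 0.3},{"delta_pos": [0,0,0],"turn": 0,"claw": 0.3},{"delta_pos": [0,0,0],"turn": 0,"claw": 0.3}]'

```text
time_s: 47.85
tcp_pos: [0.592, -0.0198, 0.2797]
ee_rot: [[0.029, -1.0, -0.001], [-1.0, -0.029, 0.001], [-0.001, 0.001, -1.0]]
wrist_force: [0.4, -0.2, -0.3]
gripper_width: 0.739
gripper_force: 0.0
```

```bash
python3 -c "
from m import *
go(W([79,125,315]),W([79,125,241]))
c=cap('top');P=F(cloud(c)*1000)
s=cap('scene');Q=F(cloud(s)*1000)
for lo,hi in((88,100),(-100,-88),(20,62),(-62,-20)):
  for p in(P,Q):
    m=(p[...,1]>lo)&(p[...,1]<hi)&(abs(p[...,0]-30)<30)&(abs(p[...,2]-172)<14); q=p[m]
    if len(q)>4: q=q[q[:,2]>np.percentile(q[:,2],90)-5]; print((lo,hi),len(q),np.percentile(q[:,0],[5,50,95]).round(1),np.percentile(q[:,2],50).round(1))
e=s['color'][130:290,150:310,::-1]
cv2.imwrite('pics/i.png',cv2.resize(e,None,fx=3.5,fy=3.5,interpolation=cv2.INTER_CUBIC))"
```

```text
t 47.85 tcp [592.  -19.8 316.7] F [ 3.450e+01 -2.000e-01  3.167e+02] psi 181.69 tilt [-9.e-04  6.e-04 -1.e+00] f [ 0.4 -0.2 -0.3] w 0.739 gf 0.0
 -> [633.  106.6 315. ] d [-125.2  -44.6    1.7]
 -> [633.  106.6 241. ] d [ 0.  -0.1 74. ]
(88, 100) 6 [31.4 35.6 41.3] 165.6
(-100, -88) 21 [30.3 35.  40.8] 166.9
(-100, -88) 18 [31.4 38.  44.2] 167.4
(20, 62) 142 [23.1 35.8 48.4] 180.5
(20, 62) 107 [25.5 39.5 50.8] 180.0
(-62, -20) 35 [41.6 44.4 49.9] 179.5
(-62, -20) 131 [25.2 39.8 50.2] 179.8
```

View pics/i.png

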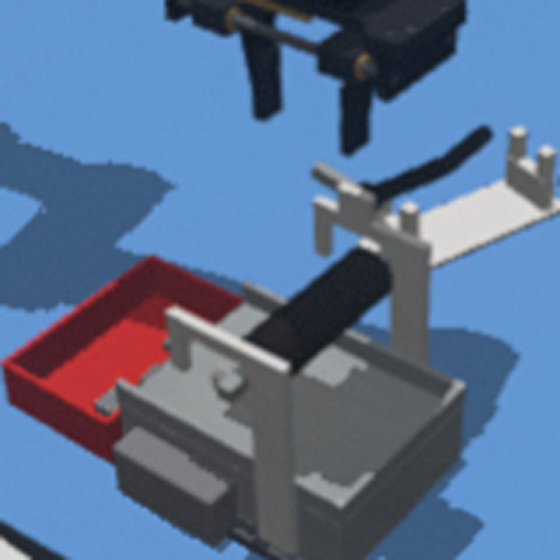

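The roller hangs level in both slots, with its axle end at (232,383), x ≈ 35 and axis at z 160. Now the lever, whose handle is at (470,145).

Call:
drive_tool --moves '[{"delta_pos": [-42,-15,0],"turn": 0,"claw": 0.3},{"delta_pos": [-42,-15,0],"turn": 0,"claw": 0.3},{"delta_pos": [-41,-14,0],"turn": 0,"claw": 0.3},{"delta_pos": [0,0,0],"turn": 0,"claw": 0.3},{"delta_pos": [0,0,0],"turn": 0,"claw": 0.3}]'

```text
time_s: 48.58
tcp_pos: [0.6323, 0.106, 0.279]
ee_rot: [[0.03, -1.0, -0.002], [-1.0, -0.03, -0.001], [0.001, 0.002, -1.0]]
wrist_force: [0.3, 0.4, 0.8]
gripper_width: 0.304
gripper_force: 0.0
```

```bash
python3 -c "
from m import *
go(W([79,125,241])); lever()"
```

```text
t 48.58 tcp [632.3 106.  316. ] F [ 78.3 124.4 316. ] psi 181.71 tilt [-0.0024 -0.0011 -1.    ] f [0.3 0.4 0.8] w 0.304 gf 0.0
 -> [633.  106.6 241. ] d [-0.7 -0.8 75. ]
scene 8 [ 82.6 138.8 260.4]
top 0
```

Call:
drive_tool --moves '[{"delta_pos": [0,-0.5,25],"turn": 0,"claw": 0.3},{"delta_pos": [0,0,25],"turn": 0,"claw": 0.3},{"delta_pos": [0,0,25],"turn": 0,"claw": 0.3},{"delta_pos": [0,0,0],"turn": 0,"claw": 0.3},{"delta_pos": [0,0,0],"turn": 0,"claw": 0.3}]'

```text
time_s: 49.3
tcp_pos: [0.634, 0.1057, 0.2067]
ee_rot: [[0.029, -1.0, 0.002], [-1.0, -0.029, 0.0], [-0.0, -0.002, -1.0]]
wrist_force: [0.1, 0.3, 0.8]
gripper_width: 0.305
gripper_force: 0.0
```

```bash
python3 -c "
from m import *
go(W([79,125,241]))"
```

```text
t 49.3 tcp [634.  105.7 243.7] F [ 80.  124.1 243.7] psi 181.66 tilt [ 2.2e-03  1.0e-04 -1.0e+00] f [0.1 0.3 0.8] w 0.305 gf 0.0
 -> [633.  106.6 241. ] d [-0.9  1.   2.7]
```

Call:
drive_tool --moves '[{"delta_pos": [0,11,-9],"turn": 0,"claw": 0.3},{"delta_pos": [0,12,-9],"turn": 0,"claw": 0.3},{"delta_pos": [0,13.5,-8],"turn": 0,"claw": 0.3},{"delta_pos": [0,14.5,-5.5],"turn": 0,"claw": 0.3},{"delta_pos": [0,15.3,-3],"turn": 0,"claw": 0.3},{"delta_pos": [0,15.6,0],"turn": 0,"claw": 0.3},{"delta_pos": [0,15.3,2.5],"turn": 0,"claw": 0.3},{"delta_pos": [0,14.6,5],"turn": 0,"claw": 0.3},{"delta_pos": [0,13.5,7.5],"turn": 0,"claw": 0.3},{"delta_pos": [0,12,10],"turn": 0,"claw": 0.3},{"delta_pos": [0,6,7],"turn": 0,"claw": 0.3},{"delta_pos": [0,0,0],"turn": 0,"claw": 0.3}]'

```text
time_s: 50.8
tcp_pos: [0.4885, 0.1018, 0.2073]
ee_rot: [[0.03, -1.0, -0.003], [-1.0, -0.03, -0.001], [0.0, 0.003, -1.0]]
wrist_force: [0.8, 0.3, -0.7]
gripper_width: 0.301
gripper_force: 0.0
```

Call:
drive_tool --moves '[{"delta_pos": [0,1,0],"turn": 0,"claw": 0.3},{"delta_pos": [0,0,0],"turn": 0,"claw": 0.3}]'

```text
time_s: 51.05
tcp_pos: [0.4885, 0.1018, 0.2073]
ee_rot: [[0.029, -1.0, -0.002], [-1.0, -0.029, -0.001], [0.001, 0.002, -1.0]]
wrist_force: [0.6, 0.2, 0.1]
gripper_width: 0.301
gripper_force: 0.0
```

```bash
python3 -c "
from m import *
go(W([-65,125,241]));lever()"
```

```text
t 51.05 tcp [488.5 101.8 244.3] F [-65.5 124.3 244.3] psi 181.68 tilt [-1.9e-03 -7.0e-04 -1.0e+00] f [0.6 0.2 0.1] w 0.301 gf 0.0
 -> [489.  102.5 241. ] d [-0.7 -0.5  3.3]
scene 0 
top 0
```

Call:
drive_tool --moves '[{"delta_pos": [0,2,0],"turn": 0,"claw": 0.3},{"delta_pos": [0,0,0],"turn": 0,"claw": 0.3},{"delta_pos": [0,1,0],"turn": 0,"claw": 0.3},{"delta_pos": [0,0,0],"turn": 0,"claw": 0.3}]'

```text
time_s: 51.65
tcp_pos: [0.4885, 0.1021, 0.2076]
ee_rot: [[0.029, -1.0, 0.005], [-1.0, -0.029, 0.0], [-0.0, -0.005, -1.0]]
wrist_force: [8.3, -2.2, -5.4]
gripper_width: 0.296
gripper_force: 4.2
```

```bash
python3 -c "
from m import *
go();lever()"
```

```text
t 51.65 tcp [488.5 102.1 244.6] F [-65.6 124.6 244.6] psi 181.69 tilt [ 4.7e-03  3.0e-04 -1.0e+00] f [ 8.3 -2.2 -5.4] w 0.296 gf 4.2
scene 0 
top 0
```

Firm against the stop (8 N). Back off, rise and check everything.

Call:
drive_tool --moves '[{"delta_pos": [0,-7,0],"turn": 0,"claw": 0.3},{"delta_pos": [0,0,0],"turn": 0,"claw": 0.3},{"delta_pos": [0,0,-40],"turn": 0,"claw": 0.3},{"delta_pos": [0,0,-40],"turn": 0,"claw": 0.3},{"delta_pos": [-45,10,0],"turn": 0,"claw": 0.3},{"delta_pos": [-45,10,0],"turn": 0,"claw": 0.3},{"delta_pos": [-45,10,0],"turn": 0,"claw": 0.3},{"delta_pos": [-45,10,0],"turn": 0,"claw": 0.3},{"delta_pos": [-45,10,0],"turn": 0,"claw": 0.3},{"delta_pos": [0,0,0],"turn": 0,"claw": 0.3},{"delta_pos": [0,0,0],"turn": 0,"claw": 0.3}]'

```text
time_s: 53.12
tcp_pos: [0.4361, 0.3253, 0.2877]
ee_rot: [[0.03, -1.0, -0.001], [-1.0, -0.03, -0.001], [0.001, 0.001, -1.0]]
wrist_force: [0.5, 0.1, -0.1]
gripper_width: 0.298
gripper_force: 0.0
```

```bash
python3 -c "
from m import *
go();lever();scr();chips()
c=cap('top');P=F(cloud(c)*1000)
for lo,hi in((88,96),(-100,-88)):
    m=(P[...,1]>lo)&(P[...,1]<hi)&(abs(P[...,0]-30)<20)&(abs(P[...,2]-168)<8); q=P[m]; print(len(q),np.nanmedian(q,0).round(1))
s=cap('scene');a=c['color'][110:280,100:440,::-1]; b=s['color'][110:330,80:350,::-1]
b=cv2.resize(b,(int(270*170/220),170))
cv2.imwrite('pics/j.png',cv2.resize(np.hstack([a,b]),None,fx=1.45,fy=1.45,interpolation=cv2.INTER_CUBIC))"
```

```text
t 53.12 tcp [436.1 325.3 324.7] F [-111.5  349.3  324.7] psi 181.72 tilt [-6.e-04 -7.e-04 -1.e+00] f [ 0.5  0.1 -0.1] w 0.298 gf 0.0
scene 8 [-55.5 139.3 261.1]
top 20 [-59.9 141.3 263.1]
scraper [484.3, -290.8, 38.7, 113.4, 0.7] z 30.1
grip 135 [484.1, -289.7, 20.7, 39.0, 0.7]
18 [ 35.5  93.  166.1]
24 [ 35.6 -94.8 166. ]
```

View pics/j.png

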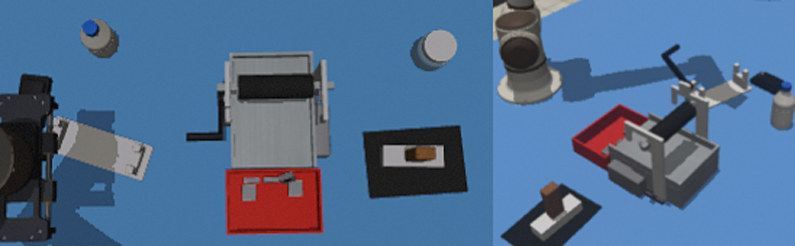

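The roller is home in its slots at (275,87), the lever is shut at (205,135), and the deck is clear. The five pieces are in the tray, and the scraper stands on its mat at (413,155). The bottle and jar look undisturbed; the mouse is hidden by the gripper in the top view but shows in the scene view. Handing in.

```bash
python3 -c "
from station import ticket
print(ticket.finish_job())"
```

```text
the job is handed in; nothing more can be done
None
```

The job is done and handed in at about 53 s: all five broken pieces are in the catch tray, the roller is back in its slots (axle at x ≈ 35 mm, just short of the slot's rear end), the lever is fully shut, and the scraper is on its mat.

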